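# Load agate blanks from a carton onto a pin fixture

## Robot

A 7-joint arm with a two-finger parallel gripper is mounted at the origin on the work surface. World frame = base frame: x ahead of the robot, y to its left, z up, the work surface at z = 0. Lengths are in m, angles in degrees, forces in N, time in s.
With the tool pointing down it reaches from about 0.425 to 0.875 m from the base axis. Payload 4.7 kg.
Tool frame: the origin (TCP) lies at the very end of the fingers, on their centre line; the grasp point (between the pads) lies 19 mm behind it (pinch_z is the distance from the TCP to the grasp point, in m); z points along the fingers, y is the direction in which the jaws open and shut (so a half turn about z gives the same grasp; the last joint's range is limited). The gripper opens to 87 mm and grips with 3 to 60 N. Pads are 19 mm wide; open, the fingers measure 117 mm over their backs; the gripper's body (75 mm by 190 mm) begins 51 mm behind the grasp point.
Start: joints at [-67.546, 18.392, -4.016, 83.108, 1.295, 78.541, -3.26], TCP at [0.24, 0.604, 0.198] pointing down, gripper open.
Joint ranges: [-163.93, 163.93], [-17.29, 119.83], [-79.2, 71.16], [3.27, 140.29], [-89.18, 269.18], [5.43, 117.66], [-154.24, 154.24]. Speed limits (degrees/s): [147.25, 147.25, 180, 180, 180, 180, 180].

## Interface

Orientations are given as [roll, pitch, yaw] about the fixed x, y, z axes, in that order (R = Rz(yaw) Ry(pitch) Rx(roll)).
In Python, from cell import get_obs, read_camera, camera_params, sign_off, pinch_z gives the robot as it stands.
- The arm moves only by the shell command python3 -m handwheel 'ROWS' [FORCE]. ROWS is JSON, a list of rows, each a list of 5 numbers: the finger opening in m, from 0 to 0.087, then the shift along the tool's x, y, z in m, then the turn about the tool's z in rad. In form: [[jaw, tx, ty, tz, twist], ...]. A call has 1 to 20 rows; each row is the pose to reach, as a shift and turn from the pose commanded when the call began, along the tool's axes at that moment; what a row does not reach only later rows make up. A row lasts 1/10 s, in which the tool goes at most 50 mm and 8.59 degrees, less where a joint would pass 70% of its speed; a pose out of reach is approached as far as the arm can. A call with a gripper value outside its range is refused whole. The fingers move at their own pace and stop on an object; FORCE is the grip in N (left out, the last holds). Time passes only in rows, so rows that repeat a pose let the fingers close. It gives the time, the measured TCP pose, the force and the opening at its end, in the units of the state.
- get_obs(): the state, without advancing time (a new reading comes with each control period).
- read_camera(name): name is "scene" or "top"; returns the picture (480x640x3 uint8, blue, green, red); there is no depth.
- camera_params(name): a dict with "camera_matrix" (3x3 intrinsics, pixels), "R" (3x3) and "t" (3): a world point X has camera coordinates R X + t. Camera axes: x right, y down, z forward; pixel columns grow to the right and rows downward; lengths in m; the calibration is good to about 2 mm. A picture is of the moment at which its call begins. camera_params takes no time and is no camera call.
- sign_off(): hands the job in, once; it reports no verdict.
The state is a dict: "time_s": time; "qpos": joint angles; "joint_velocities": joint speeds; "effort": joint torques, N m; "tool_pos": TCP position; "tool_rot": TCP orientation; "force": force on the tool from outside, world axes, zero at the start; "wrist_torque": the same for the moment, N m; "grip_width": finger opening in m.
Only numpy, scipy, OpenCV 4.12 (cv2) and the standard library are available. Lean on these libraries where they do the work, as an engineer would, in place of code of your own. Each camera call takes 0.05 s, during which the arm holds its last target.

## Task

Fold both carton flaps well back past upright, take out every agate blank on its holed metal carrier and lower each carrier over a pair of locating pins of the fixture until it rests flush (any pair will do). When all of them are seated, press the pump's plunger head down to its stop for a moment and let it come back up, then fold both flaps of the empty carton closed again to keep the dust out, leaving the mug, the burr stand and the oil jar where they are.

Things in the scene. Friction and masses are not known exactly. Their poses are not given: they have to be found in the camera images.
- carton: cardboard carton fixed to the bench, outside 118 (x) x 280 (y) x 70 mm high, walls and floor 4 mm; a packing strip 14 mm wide, top 10 mm above the bench, lies inside each short end. Origin: centre of its underside, z up, its x axis about along world x. The carriers lie in a row along its y, long sides about along its x
- flap_near_hinge (a point): middle of the hinge line (along the carton's y) of the flap on the carton's -x side, 72 mm above the carton's underside; axes as the carton
- flap_far_hinge (a point): middle of the hinge line (along the carton's y) of the flap on the carton's +x side, 72 mm above the carton's underside; axes as the carton
- flap_near_edge (a point): middle of the free edge of the near flap, 55 mm from its hinge; the flap is a stiff sheet 276 mm long and 4 mm thick
- flap_far_edge (a point): middle of the free edge of the far flap, 55 mm from its hinge; the flap is a stiff sheet 276 mm long and 4 mm thick
- flap_near (a joint): angle of the flap on the -x side: 0 closed (level, reaching to the carton's middle), 1.57 upright, 2.4 folded right back outwards (its stop). It starts half open, 0.75 to 1.15, and its crease is stiff enough to stay where it is left (about 1 N at the edge moves it)
- flap_far (a joint): the same for the flap on the +x side
- carrier1: loose carrier, 150 g: aluminium plate 84 (x) x 56 (y) x 6 mm, two through holes 10 mm wide on its x axis at +-32 mm, a brown agate block 36 (x) x 26 (y) x 28 mm high glued on its middle, with flat upright sides to grip (flat top). Origin: centre of the plate's underside, z up; both ends alike. Starts flat on the carton's floor; 2 or 3 carriers are present
- carrier2: loose carrier, 150 g: aluminium plate 84 (x) x 56 (y) x 6 mm, two through holes 10 mm wide on its x axis at +-32 mm, a brown agate block 36 (x) x 26 (y) x 28 mm high glued on its middle, with flat upright sides to grip (6 mm dome on top). Origin: centre of the plate's underside, z up; both ends alike. Starts flat on the carton's floor; 2 or 3 carriers are present
- carrier3: loose carrier, 150 g: aluminium plate 84 (x) x 56 (y) x 6 mm, two through holes 10 mm wide on its x axis at +-32 mm, a brown agate block 36 (x) x 26 (y) x 28 mm high glued on its middle, with flat upright sides to grip (6 mm step on top). Origin: centre of the plate's underside, z up; both ends alike. Starts flat on the carton's floor; 2 or 3 carriers are present
- fixture: dark steel fixture fixed to the bench: block 104 (x) x 236 (y) x 20 mm high with three pin pairs in a row along its y, and a hand pump on a foot at its +x side. Origin: centre of the block's underside, z up, x about along world x (yaw up to 0.2 rad)
- station1 (a point): centre of the -y pin pair, on the block's top face (20 mm above the bench); the two pins stand at +-32 mm along its x (the fixture's x): 8 mm thick, 16 mm tall, their upper 8 mm tapered to 3 mm. A seated carrier's origin is at this point. Neighbouring pairs are 82 mm apart
- station2 (a point): centre of the middle pin pair, on the block's top face (20 mm above the bench); the two pins stand at +-32 mm along its x (the fixture's x): 8 mm thick, 16 mm tall, their upper 8 mm tapered to 3 mm. A seated carrier's origin is at this point. Neighbouring pairs are 82 mm apart
- station3 (a point): centre of the +y pin pair, on the block's top face (20 mm above the bench); the two pins stand at +-32 mm along its x (the fixture's x): 8 mm thick, 16 mm tall, their upper 8 mm tapered to 3 mm. A seated carrier's origin is at this point. Neighbouring pairs are 82 mm apart
- plunger_top (a point): centre of the top of the pump's round black plunger head, 38 mm across and 10 mm thick, 95 mm above the bench when up, at x = +100 mm in the fixture's frame
- plunger (a joint): how far the plunger head is down, m: 0 up, 0.015 at its stop; a spring (3 N at the top, 9 N at the stop) brings it back
- mug: blue-grey mug 80 mm across, 90 mm high, stands on the bench beyond the work; leave it alone
- burr_stand: light blue round burr stand 90 mm across, 70 mm high, beyond the work; leave it alone
- oil_jar: small jar 50 mm across, 60 mm high, on the robot's side between carton and fixture; leave it alone

How it is judged (in metres and radians):
On the way, in this order (a step that is already met when the one before it is completed fails the run):
1. both flaps folded back past upright (over 1.75 rad) (value of joint each of flap_near, flap_far above 1.75 rad), for 0.2 s.
2. every present carrier flush over a pin pair (((horizontal distance between carrier1 and station1 below 0.004 m and z of carrier1 in the frame of station1 between -0.003 and 0.0025 m and angle between carrier1's own z axis and vertical below 0.05 rad and angle between the x axis of carrier1 and the x axis of station1, either way round below 0.1 rad) or (horizontal distance between carrier1 and station2 below 0.004 m and z of carrier1 in the frame of station2 between -0.003 and 0.0025 m and angle between carrier1's own z axis and vertical below 0.05 rad and angle between the x axis of carrier1 and the x axis of station2, either way round below 0.1 rad) or (horizontal distance between carrier1 and station3 below 0.004 m and z of carrier1 in the frame of station3 between -0.003 and 0.0025 m and angle between carrier1's own z axis and vertical below 0.05 rad and angle between the x axis of carrier1 and the x axis of station3, either way round below 0.1 rad)) and ((horizontal distance between carrier2 and station1 below 0.004 m and z of carrier2 in the frame of station1 between -0.003 and 0.0025 m and angle between carrier2's own z axis and vertical below 0.05 rad and angle between the x axis of carrier2 and the x axis of station1, either way round below 0.1 rad) or (horizontal distance between carrier2 and station2 below 0.004 m and z of carrier2 in the frame of station2 between -0.003 and 0.0025 m and angle between carrier2's own z axis and vertical below 0.05 rad and angle between the x axis of carrier2 and the x axis of station2, either way round below 0.1 rad) or (horizontal distance between carrier2 and station3 below 0.004 m and z of carrier2 in the frame of station3 between -0.003 and 0.0025 m and angle between carrier2's own z axis and vertical below 0.05 rad and angle between the x axis of carrier2 and the x axis of station3, either way round below 0.1 rad)) and ((horizontal distance between carrier3 and station1 below 0.004 m and z of carrier3 in the frame of station1 between -0.003 and 0.0025 m and angle between carrier3's own z axis and vertical below 0.05 rad and angle between the x axis of carrier3 and the x axis of station1, either way round below 0.1 rad) or (horizontal distance between carrier3 and station2 below 0.004 m and z of carrier3 in the frame of station2 between -0.003 and 0.0025 m and angle between carrier3's own z axis and vertical below 0.05 rad and angle between the x axis of carrier3 and the x axis of station2, either way round below 0.1 rad) or (horizontal distance between carrier3 and station3 below 0.004 m and z of carrier3 in the frame of station3 between -0.003 and 0.0025 m and angle between carrier3's own z axis and vertical below 0.05 rad and angle between the x axis of carrier3 and the x axis of station3, either way round below 0.1 rad)) and linear speed of each of carrier1, carrier2, carrier3 below 0.02 m/s), for 0.2 s.
3. plunger pressed to its stop (13 of its 15 mm) (value of joint plunger above 0.013 m), for 0.15 s.
At the end, for the whole second after the job is handed in: every present carrier sits flush on a pin pair (within 4 mm sideways, underside within 2.5 mm of the block's top, level within 0.05 rad, in line within 0.1 rad) and at rest, both flaps closed below 0.3 rad, the plunger back up (all of step 2 and value of joint each of flap_near, flap_far below 0.3 rad and value of joint plunger below 0.003 m); the robot touches nothing.
It fails at once if mug moved by over 30 mm or tipped (distance of mug from where it was at the start of the episode above 0.03 m or angle between mug's own z axis and vertical above 0.4 rad).
It fails at once if burr stand moved by over 30 mm or tipped (distance of burr_stand from where it was at the start of the episode above 0.03 m or angle between burr_stand's own z axis and vertical above 0.4 rad).
It fails at once if oil jar moved by over 30 mm or tipped (distance of oil_jar from where it was at the start of the episode above 0.03 m or angle between oil_jar's own z axis and vertical above 0.4 rad).
Of carrier1, carrier2, carrier3 only 2 to 3 are there at a start; the rules pass over those that are not, and their reading is None.
At some moment in a run one of carrier1, carrier2, carrier3 may be knocked a few centimetres aside while the robot is not near it.
Once in a run the grip may slacken for a moment while it holds something.
It also fails if it takes over 210 s, if anything falls off the work surface, if the arm or the gripper's body presses on something with over 40 N, if the wrist force passes 120 N, or if a joint passes its speed limit or range.

## Working session

There is one attempt and no reset: what is moved stays moved. The work goes in short steps, Python scripts to look and compute and a shell command to move; the robot and the scene stay as the last step left them, time stands still between calls to the robot, and variables do not carry over. Pictures are saved under pics/ and viewed, and the job is handed in when it is done.

```bash
ls; mkdir -p pics; python3 - <<'E'
from cell import *
import cv2
o=get_obs();print(o);print(pinch_z)
for n in("scene","top"):
    cv2.imwrite(f"pics/{n}0.png",read_camera(n)); p=camera_params(n);print(n,p)
E
```

```text
pics
{'time_s': 0.0, 'qpos': array([-67.54727498,  18.43836461,  -4.01516211,  83.17581052,
         1.29621482,  78.54068407,  -3.26077882]), 'joint_velocities': array([ 0.00705404, -0.14199503, -0.07265723,  0.04390917, -0.00395703,
        0.0160598 , -0.03250626]), 'effort': array([ 2.70492337e-04, -4.91297328e+01, -4.03658794e-01, -3.12519264e+01,
       -6.37376332e-02,  4.42310655e-02,  1.81386049e-04]), 'tool_pos': array([0.23959144, 0.60357846, 0.19706144]), 'tool_rot': array([-1.79890452e+02,  7.12130948e-03,  1.58356165e+02]), 'force': array([-0.07673591,  0.1634957 , -0.37909076]), 'wrist_torque': array([-0.02556667,  0.02300601,  0.01865688]), 'grip_width': 0.08709091071827334}
0.0187
scene {'camera_matrix': array([[448.38122293,   0.        , 310.4331905 ],
       [  0.        , 448.38122293, 239.04579847],
       [  0.        ,   0.        ,   1.        ]]), 'R': array([[ 0.30181474,  0.95330302, -0.01100979],
       [ 0.80678975, -0.26154746, -0.52979546],
       [-0.50793519,  0.15101749, -0.84805398]]), 't': array([-0.1676456 , -0.41250161,  1.31380139])}
top {'camera_matrix': array([[537.44383181,   0.        , 320.50304227],
       [  0.        , 537.44383181, 244.63961641],
       [  0.        ,   0.        ,   1.        ]]), 'R': array([[ 1.55120817e-02, -9.99874631e-01,  3.17778418e-03],
       [-9.75206178e-01, -1.58308990e-02, -2.20731268e-01],
       [ 2.20753902e-01,  3.25006697e-04, -9.75329488e-01]]), 't': array([-0.00962332,  0.58455713,  1.03602618])}
```

View pics/scene0.png

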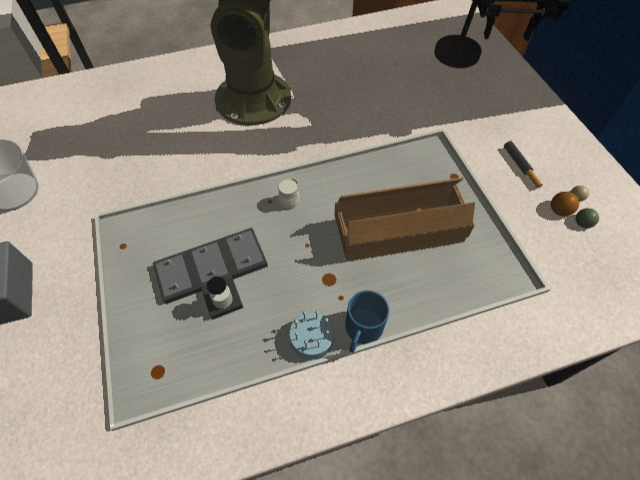

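View pics/top0.png

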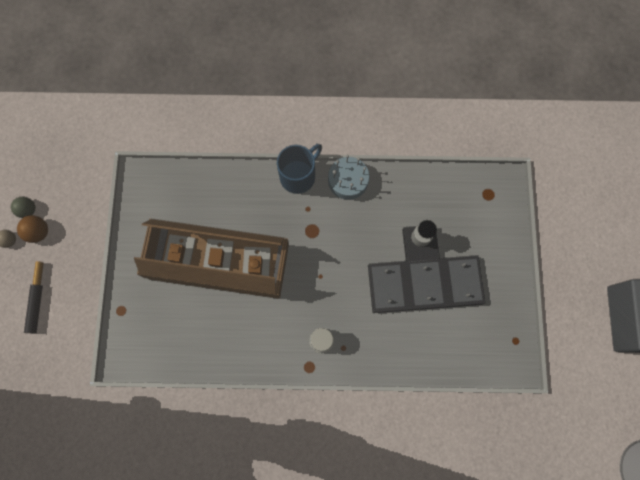

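Both cameras see everything. The carton is left in the top view with three carriers, the fixture is right at about (427,284), the plunger at (427,229), the jar at (321,340), the mug at (297,170) and the burr stand at (348,178). I'll enlarge for detail.

```bash
cat > h.py <<'E'
import numpy as np,cv2
from cell import *
def ray(n,uv):
    p=camera_params(n);K,R,t=p["camera_matrix"],p["R"],p["t"]
    d=R.T@np.linalg.inv(K)@np.array([uv[0],uv[1],1.]);return -R.T@t,d
def onz(n,uv,z):
    c,d=ray(n,uv);return c+d*(z-c[2])/d[2]
def tri(a,b):
    c1,d1=ray("scene",a);c2,d2=ray("top",b)
    A=np.c_[d1,-d2];s=np.linalg.lstsq(A,c2-c1,rcond=None)[0]
    p,q=c1+s[0]*d1,c2+s[1]*d2
    return (p+q)/2,np.linalg.norm(p-q)
def proj(n,X):
    p=camera_params(n);v=p["camera_matrix"]@(p["R"]@np.asarray(X,float)+p["t"]);return v[:2]/v[2]
def crop(img,x,y,w,h,s,name):
    cv2.imwrite(name,cv2.resize(img[y:y+h,x:x+w],None,fx=s,fy=s,interpolation=cv2.INTER_CUBIC))
E
python3 - <<'E'
from h import *
t=cv2.imread("pics/top0.png");s=cv2.imread("pics/scene0.png")
crop(t,130,210,170,100,4.7,"pics/t_c.png")
crop(s,325,165,160,105,5,"pics/s_c.png")
crop(t,360,210,130,110,5,"pics/t_f.png")
crop(s,145,220,130,105,5,"pics/s_f.png")
E
```

```text
(no output)
```

View pics/t_c.png

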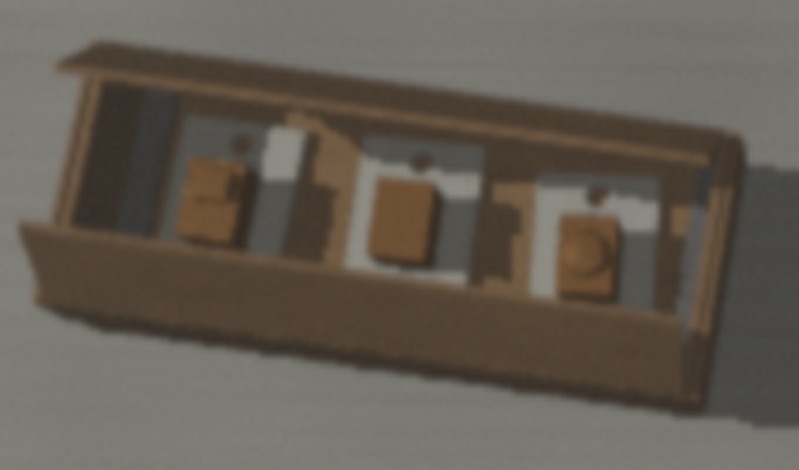

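View pics/s_c.png

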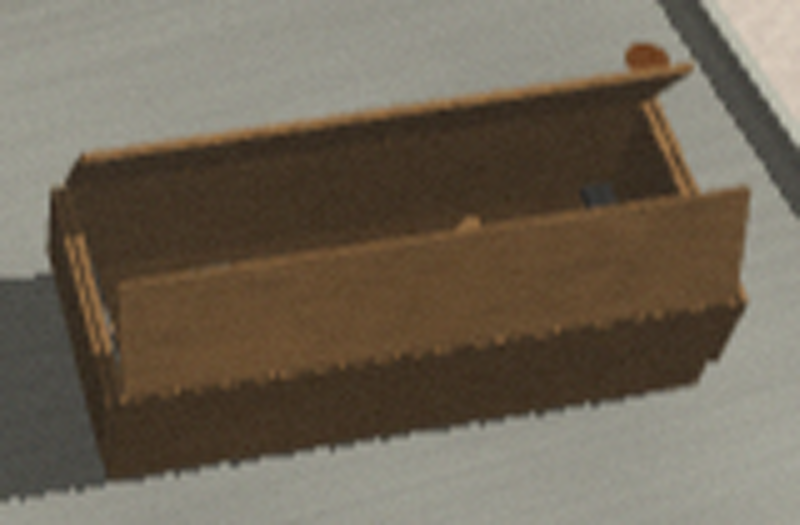

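View pics/t_f.png

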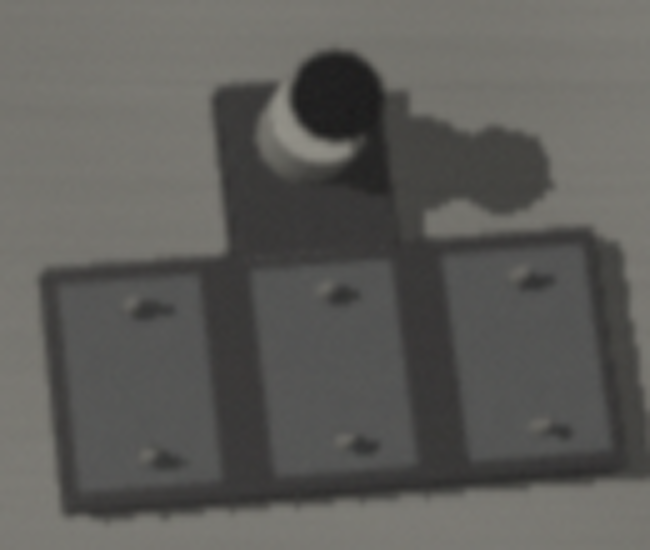

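View pics/s_f.png

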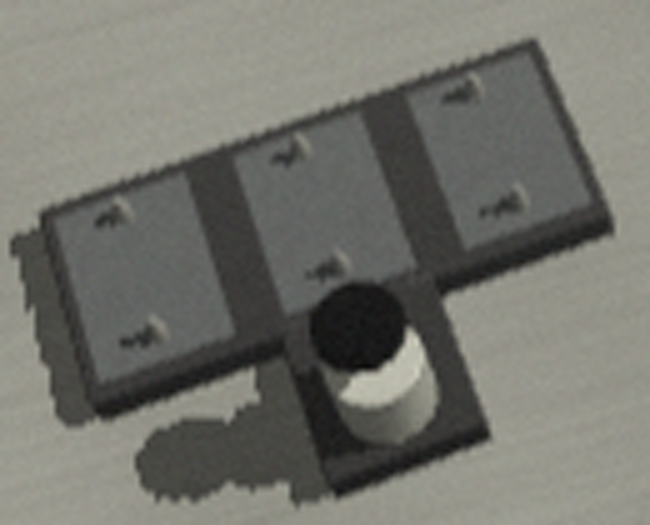

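```bash
python3 - <<'E'
from h import *
def m(p,o,s): return ((p[0]+.5)/s-.5+o[0],(p[1]+.5)/s-.5+o[1])
T=lambda p:m(p,(360,210),5); S=lambda p:m(p,(145,220),5)
pins={'3+':((515,200),(135,305)),'3-':((472,88),(152,458)),'2+':((342,265),(325,290)),'2-':((300,148),(345,438)),'1+':((155,330),(522,276)),'1-':((120,210),(542,427)),'plung':((358,327),(338,95)),
'c++':((605,208),(42,272)),'c+-':((92,385),(588,232)),'c--':((45,212),(612,462)),'c-+':((536,42),(66,492))}
for k,(a,b) in pins.items(): print(k,*[np.round(x*1000,1) for x in tri(S(a),T(b))], np.round(1000*onz("top",T(b),.02),1)[:2],np.round(1000*onz("scene",S(a),.02),1)[:2])
T=lambda p:m(p,(130,210),4.7); S=lambda p:m(p,(325,165),5)
print('carton')
P={'near edge +y':((690,68),(22,225)),'near edge -y':((85,157),(690,314)),'far edge +y':((748,188),(100,42)),'far edge -y':((120,283),(742,135))}
for k,(a,b) in P.items(): print(k,*[np.round(x*1000,1) for x in tri(S(a),T(b))])
for k,b in {'blk1':[(182,158),(238,160),(238,243),(180,238)],'blk2':[(376,180),(434,182),(430,262),(370,258)],'blk3':[(560,214),(616,216),(616,298),(560,296)],'holes':[(240,145),(424,160),(600,196)]}.items():
  print(k,[np.round(1000*onz("top",T(q),.010 if k=='holes' else .038)[:2]) for q in b])
# near hinge outer bottom visible? carton bottom corners scene
for q in [(108,478),(700,385)]: print(np.round(1000*onz("scene",S(q),0)))
for q in [(690,395),(715,160),(95,80),(60,225)]: print(np.round(1000*onz("top",T(q),.07)))
E
```

```text
3+ [ 539.7 -140.6   26.5] 1.0 [ 540.9 -140.9] [ 535.7 -141. ]
3- [ 475.6 -146.4   25.8] 0.2 [ 476.2 -147.2] [ 471.7 -146.3]
2+ [ 547.6 -220.5   25.6] 0.4 [ 548.7 -221.4] [ 544.3 -221.2]
2- [ 484.8 -226.7   28.5] 0.8 [ 485.9 -228.1] [ 479.1 -227.9]
1+ [ 554.7 -303.3   27. ] 0.1 [ 556.  -305.1] [ 550.7 -304.6]
1- [ 490.9 -309.    27. ] 0.6 [ 491.8 -310.7] [ 486.2 -310.7]
plung [ 615.3 -214.5   91.8] 0.3 [ 634.  -229.3] [ 576.3 -220.4]
c++ [ 553.8 -102.6   22.5] 2.4 [ 554.5 -101.6] [ 552.1 -103.7]
c+- [ 573.6 -331.8   29.1] 0.9 [ 575.5 -334.1] [ 568.4 -334.2]
c-- [ 477.5 -341.    20.2] 3.5 [ 477.6 -339.3] [ 476.9 -342.8]
c-+ [ 460.7 -111.5   26.4] 1.8 [ 461.5 -111.2] [ 456.1 -112.1]
carton
near edge +y [540.7 358.6 121.4] 0.1
near edge -y [507.8  84.6 126.7] 3.9
far edge +y [616.8 333.3 138.8] 11.7
far edge -y [580.9  68.7 139.3] 11.8
blk1 [array([589., 319.]), array([588., 294.]), array([550., 292.]), array([552., 317.])]
blk2 [array([580., 232.]), array([580., 206.]), array([543., 206.]), array([545., 233.])]
blk3 [array([566., 149.]), array([565., 124.]), array([528., 123.]), array([529., 148.])]
holes [array([602., 301.]), array([596., 217.]), array([580., 135.])]
[595.  73.   0.]
[633. 353.  -0.]
[482.  86.  70.]
[584.  79.  70.]
[616. 351.  70.]
[551. 360.  70.]
```

```bash
cat >> h.py <<'E'
def go(x,y,z,yaw):
    o=get_obs();R=Rotation.from_euler('xyz',o['tool_rot'],degrees=True).as_matrix()
    d=R.T@(np.array([x,y,z])-o['tool_pos'])
    tw=-(yaw-o['tool_rot'][2]+90)%180-90 if 0 else -(((yaw-o['tool_rot'][2]+180)%360)-180)
    print('shift',np.round(d,4),'twist',round(np.radians(tw),4),'rows>=',round(np.linalg.norm(d)/.05,1),round(abs(tw)/8.59,1),'t',round(o['time_s'],2),'F',np.round(o['force'],1),'grip',round(o['grip_width'],4))
E
sed -i '1a from scipy.spatial.transform import Rotation' h.py
python3 - <<'E'
from h import *
go(.556,.220,.198,172.3)
for n,q,z in(("top",(296,163),.09),("top",(347,176),.07),("top",(321,339),.06)): print(np.round(onz(n,q,z),3))
E
```

```text
shift [-4.356e-01 -2.399e-01 -4.000e-04] twist -0.2434 rows>= 9.9 1.6 t 0.1 F [ 0.6  0.2 -0.2] grip 0.0872
[0.752 0.053 0.09 ]
[ 0.732 -0.054  0.07 ]
[ 0.394 -0.004  0.06 ]
```

```bash
python3 -m handwheel '[[0,-0.436,-0.24,0,-0.243],[0,-0.436,-0.24,0,-0.243],[0,-0.436,-0.24,0,-0.243],[0,-0.436,-0.24,0,-0.243],[0,-0.436,-0.24,0,-0.243],[0,-0.436,-0.24,0,-0.243],[0,-0.436,-0.24,0,-0.243],[0,-0.436,-0.24,0,-0.243],[0,-0.436,-0.24,0,-0.243],[0,-0.436,-0.24,0,-0.243],[0,-0.436,-0.24,0,-0.243],[0,-0.436,-0.24,0,-0.243],[0,-0.436,-0.24,0,-0.243],[0,-0.436,-0.24,0,-0.243],[0,-0.436,-0.24,0,-0.243],[0,-0.436,-0.24,0,-0.243]]' 20
python3 - <<'E'
from h import *
go(.556,.220,.198,172.3)
for n in("scene","top"):
    i=read_camera(n);cv2.imwrite(f"pics/{n}1.png",i)
    crop(i,*((325,60,200,150) if n=="scene" else (120,170,200,150)),4,f"pics/{n}1c.png")
print(proj("top",get_obs()['tool_pos']),proj("scene",get_obs()['tool_pos']))
E
```

```text
time_s: 1.7
tool_pos: [0.5561, 0.2212, 0.1983]
tool_rot: [180.0, 0.0, 172.4]
force: [0.0, 0.2, -0.1]
grip_width: 0.0006
shift [-0.0001 -0.0012  0.0003] twist 0.0014 rows>= 0.0 0.0 t 1.7 F [ 0.   0.2 -0.1] grip 0.0006
[197.42130816 241.7534414 ] [414.73666771 175.77789398]
```

View pics/scene1c.png

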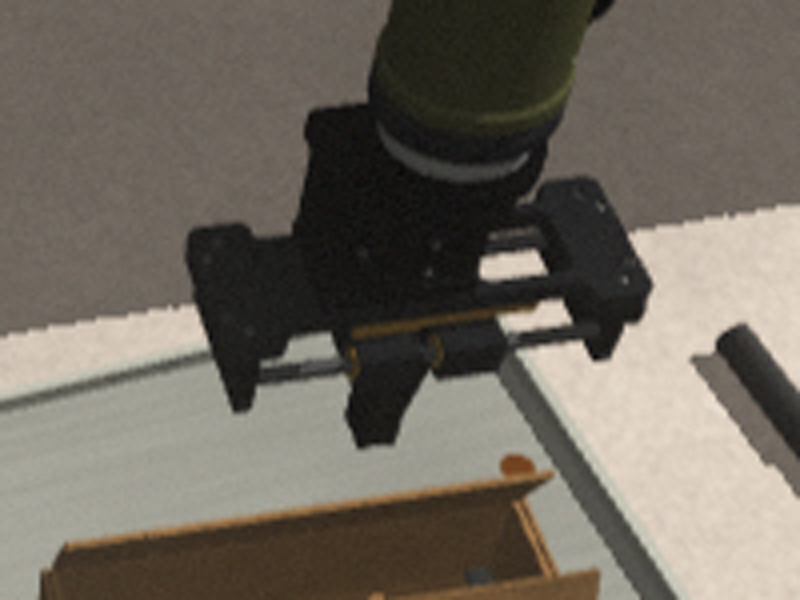

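View pics/top1c.png

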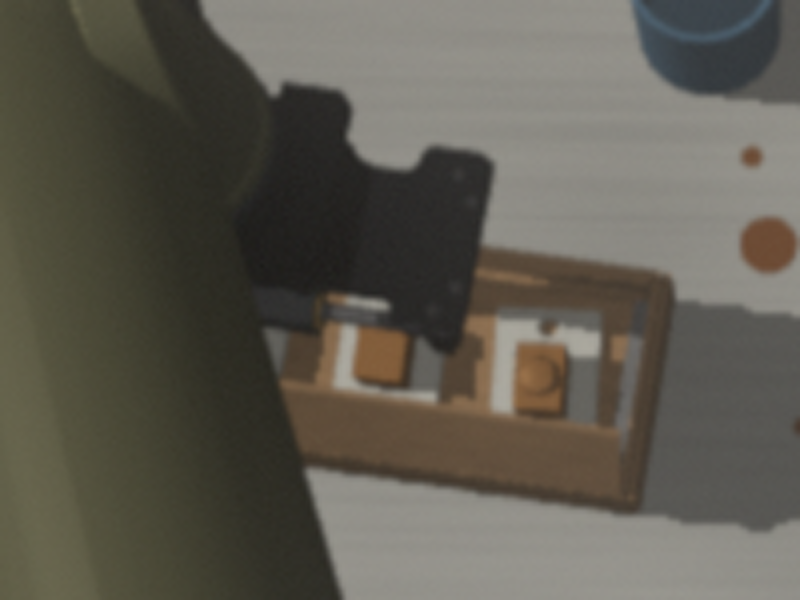

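```bash
python3 - <<'E'
from h import *
i=cv2.imread("pics/scene1.png")
c=i[120:200,370:480].astype(float);c=np.clip((c/255)**.5*255,0,255).astype(np.uint8)
c=cv2.resize(c,None,fx=7,fy=7,interpolation=cv2.INTER_CUBIC)
u=(proj("scene",get_obs()['tool_pos'])-[370,120]+.5)*7
cv2.circle(c,tuple(int(v) for v in u),4,(0,0,255),-1)
cv2.imwrite("pics/tip1.png",c)
E
```

```text
(no output)
```

View pics/tip1.png

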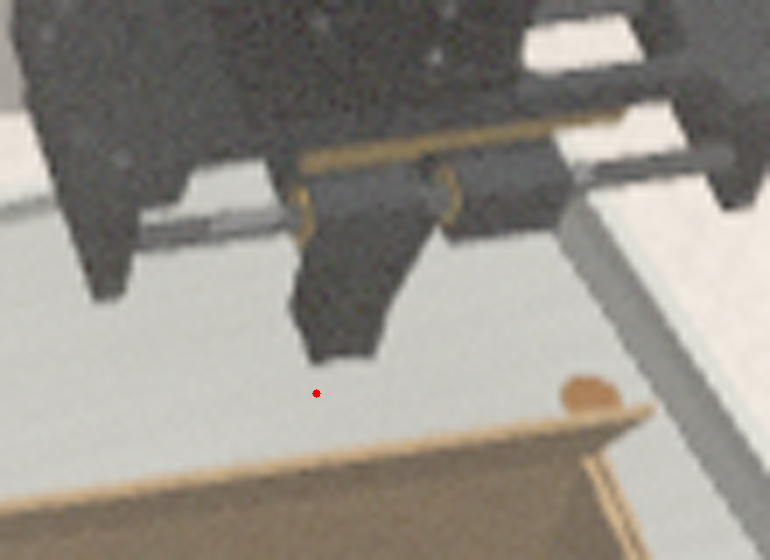

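```bash
python3 - <<'E'
from h import *
o=get_obs();R=Rotation.from_euler('xyz',o['tool_rot'],degrees=True).as_matrix()
for p in [(0,0,0),(0,0,-.019),(0,0,-.07),(.0095,0,0),(-.0095,0,0),(-.0095,.015,0),(-.0095,-.015,0),(-.0375,.095,-.07),(-.0375,-.095,-.07),(.0375,.095,-.07),(.0375,-.095,-.07)]:
    X=o['tool_pos']+R@p
    print(p,np.round((proj("scene",X)-[370,120]+.5)*7),np.round((proj("top",X)-[120,170]+.5)*4))
p=camera_params("scene");print(-p['R'].T@p['t']);p=camera_params("top");print(-p['R'].T@p['t'])
E
```

```text
(0, 0, 0) [317. 394.] [312. 289.]
(0, 0, -0.019) [329. 350.] [302. 279.]
(0, 0, -0.07) [365. 223.] [275. 251.]
(0.0095, 0, 0) [307. 369.] [307. 309.]
(-0.0095, 0, 0) [326. 419.] [316. 269.]
(-0.0095, 0.015, 0) [377. 412.] [283. 264.]
(-0.0095, -0.015, 0) [275. 427.] [349. 274.]
(-0.0375, 0.095, -0.07) [757. 279.] [ 72. 133.]
(-0.0375, -0.095, -0.07) [ 54. 380.] [515. 198.]
(0.0375, 0.095, -0.07) [657.  77.] [ 32. 305.]
(0.0375, -0.095, -0.07) [-15. 170.] [483. 372.]
[ 1.05072595 -0.14647868  0.89378728]
[ 3.41506177e-01 -7.04760187e-04  1.13952750e+00]
```

```bash
python3 -m handwheel '[[0,0,0,0.05,0],[0,0,0,0.1,0],[0,0,0,0.11,0],[0,0,0,0.11,0],[0,0,0,0.11,0],[0,0.015,0,0.11,0],[0,0.03,0,0.11,0],[0,0.04,0,0.11,0],[0,0.05,0,0.11,0],[0,0.06,0,0.11,0],[0,0.066,0,0.11,0],[0,0.066,0,0.11,0],[0,0.066,0,0.11,0]]'
python3 - <<'E'
from h import *
go(.556,.220,.088,172.3)
for n in("scene","top"):
    i=read_camera(n);cv2.imwrite(f"pics/{n}2.png",i)
    crop(i,*((325,100,160,120) if n=="scene" else (120,170,200,150)),5 if n=="scene" else 4,f"pics/{n}2c.png")
E
```

```text
time_s: 3.1
tool_pos: [0.491, 0.2291, 0.0881]
tool_rot: [-180.0, -0.0, 172.3]
force: [-0.3, -0.8, 0.0]
grip_width: 0.0002
shift [-0.0656 -0.0003  0.0001] twist -0.0004 rows>= 1.3 0.0 t 3.1 F [-0.3 -0.8  0. ] grip 0.0002
```

View pics/scene2c.png

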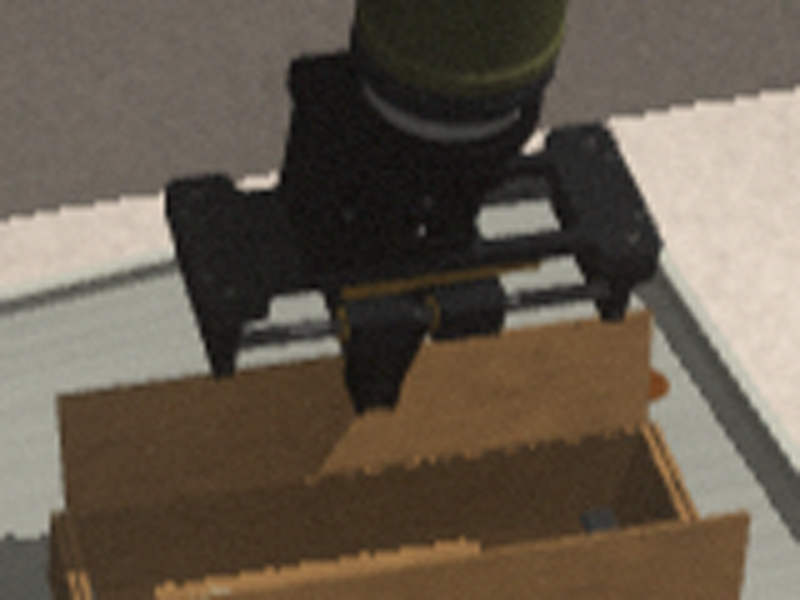

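```bash
cat >> h.py <<'E'
CY=np.array([.132,.9912,0]);CX=np.array([.9912,-.132,0]);CC=np.array([.5555,.221,0])
def flapang(cam,uv,side):
    # side -1 near, +1 far: ray ∩ circle of 55mm about hinge line
    c,d=ray(cam,uv);h=CC+CX*59*side/1000+np.array([0,0,.072])
    s=np.linspace(.4,1.6,60001);P=c+s[:,None]*d-h
    a=P@CX;b=P[:,2];r=np.hypot(a,b);out=[]
    e=r-.055
    for k in np.where(e[1:]*e[:-1]<0)[0]:
        out.append((round(float(np.arctan2(b[k],-side*a[k])),2),round(float(P[k]@CY),3)))
    if not out:
        k=r.argmin(); out=[('tangent',round(r[k],3),round(float(np.arctan2(b[k],-side*a[k])),2))]
    return out
E
python3 - <<'E'
from h import *
print(flapang("scene",(455,162.2),-1),flapang("scene",(336.4,179),-1))
s=cv2.imread("pics/scene0.png")
for q in [(690,68),(85,157)]: print(flapang("scene",(q[0]/5+325,q[1]/5+165),-1))
for q in [(748,188),(120,283)]: print(flapang("scene",(q[0]/5+325,q[1]/5+165),1))
E
```

```text
[(1.94, 0.133), (2.99, 0.157)] [(1.97, -0.14), (2.96, -0.132)]
[(1.07, 0.136), (-2.34, 0.185)]
[(1.07, -0.138), (-2.35, -0.119)]
[(1.14, 0.136), (0.02, 0.163)]
[(1.12, -0.137), (0.04, -0.127)]
```

View pics/top2c.png

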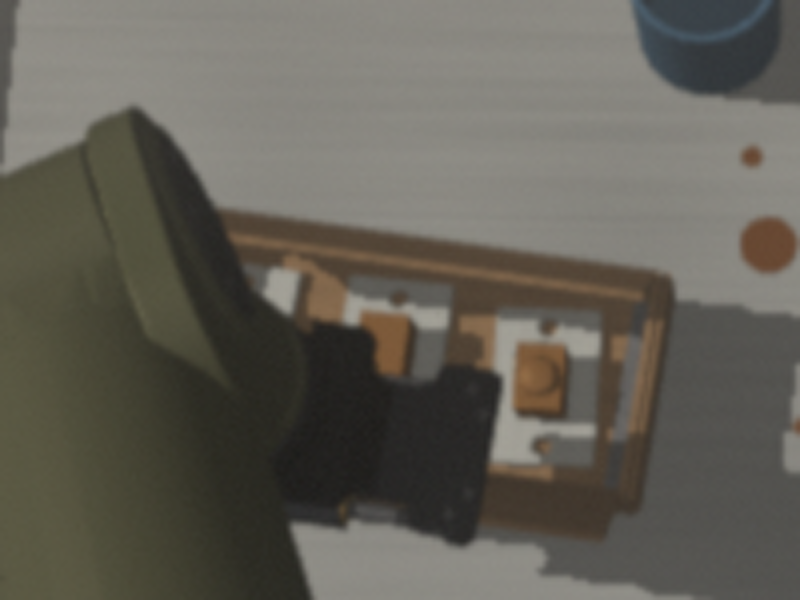

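```bash
python3 -m handwheel '[[0,0.008,0,0,0],[0,0.015,0,0,0],[0,0.015,0,0,0],[0,-0.035,0,0,0],[0,-0.08,0,0,0],[0,-0.1,0,0,0],[0,-0.115,0,0,0],[0,-0.125,0,0,0],[0,-0.135,0,0,0],[0,-0.145,0,0,0],[0,-0.147,0,0,0],[0,-0.147,0,0,0],[0,-0.147,0,0,0]]'
python3 - <<'E'
from h import *
go(.556,.220,.088,172.3)
for n in("scene","top"):
    i=read_camera(n);cv2.imwrite(f"pics/{n}3.png",i)
    crop(i,*((325,120,160,120) if n=="scene" else (120,170,200,150)),5 if n=="scene" else 4,f"pics/{n}3c.png")
E
```

```text
time_s: 4.5
tool_pos: [0.6367, 0.2096, 0.0884]
tool_rot: [180.0, 0.0, 172.3]
force: [-0.1, -1.3, -0.3]
grip_width: 0.0005
shift [ 0.0813 -0.0005  0.0004] twist -0.0001 rows>= 1.6 0.0 t 4.5 F [-0.1 -1.3 -0.3] grip 0.0005
```

View pics/scene3c.png

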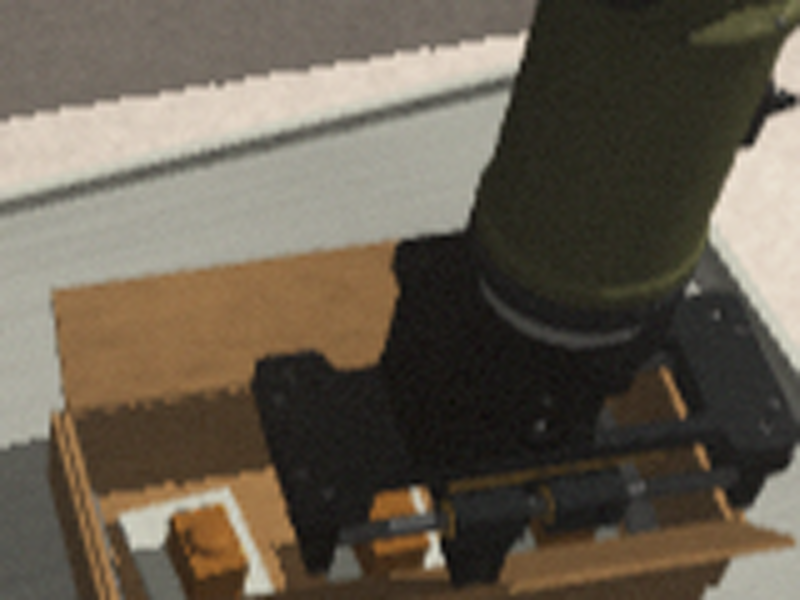

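View pics/top3c.png

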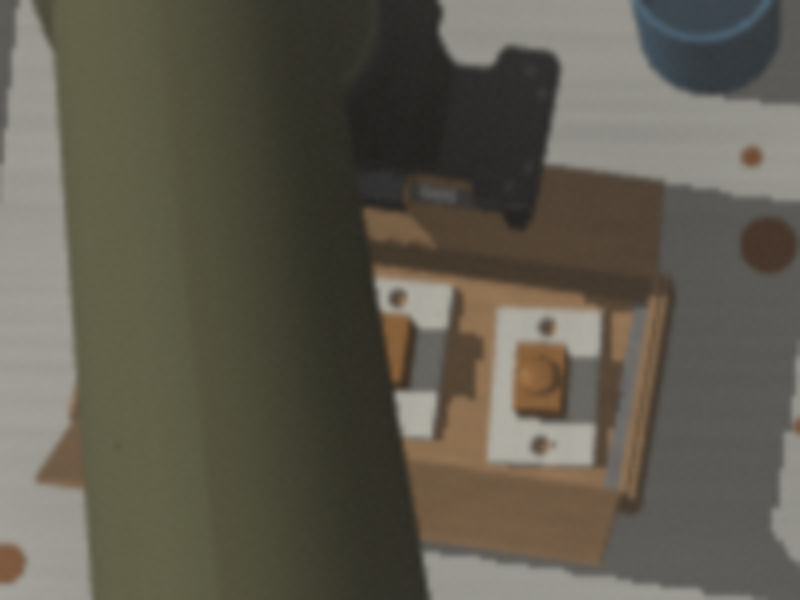

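```bash
python3 - <<'E'
from h import *
go(.55,0,.15,172.3)
E
python3 -m handwheel '[[0,0.04,0,-0.06,0],[0,0.08,0,-0.08,0],[0,0.08,0,-0.08,0]]'
python3 - <<'E'
from h import *
go(.55,0,.05,172.3)
E
```

```text
shift [ 0.0577 -0.2194 -0.0617] twist 0.0 rows>= 4.7 0.0 t 4.6 F [ 0.  -0.6  0.3] grip 0.0006
time_s: 4.9
tool_pos: [0.5561, 0.2225, 0.1721]
tool_rot: [179.8, 0.2, 172.4]
force: [-0.5, 1.1, -0.6]
grip_width: 0.0005
shift [-0.0229 -0.2219  0.1212] twist 0.0024 rows>= 5.1 0.0 t 4.9 F [-0.5  1.1 -0.6] grip 0.0005
```

```bash
python3 -m handwheel '[[0,-0.023,-0.222,0,0],[0,-0.023,-0.222,0,0],[0,-0.023,-0.222,0,0],[0,-0.023,-0.222,0,0],[0,-0.023,-0.222,0,0],[0,-0.023,-0.222,0.05,0],[0,-0.023,-0.222,0.1,0],[0,-0.023,-0.222,0.12,0],[0,-0.023,-0.222,0.12,0],[0,-0.023,-0.222,0.13,0],[0,-0.023,-0.222,0.14,0],[0,-0.023,-0.222,0.14,0]]'
python3 - <<'E'
from h import *
go(.55,0,.05,172.3)
for n in("scene","top"):
    i=read_camera(n);cv2.imwrite(f"pics/{n}4.png",i)
    crop(i,*((325,140,160,120) if n=="scene" else (130,190,170,130)),5 if n=="scene" else 4.7,f"pics/{n}4c.png")
    crop(i,*((270,160,130,100) if n=="scene" else (130,190,170,130)),6 if n=="scene" else 4.7,f"pics/{n}4d.png")
E
```

```text
time_s: 6.1
tool_pos: [0.5503, -0.0028, 0.0279]
tool_rot: [180.0, -0.0, 172.3]
force: [-1.3, 0.0, -1.1]
grip_width: 0.0004
shift [ 0.0007  0.0027 -0.0221] twist -0.0002 rows>= 0.4 0.0 t 6.1 F [-1.3  0.  -1.1] grip 0.0004
```

View pics/scene4d.png

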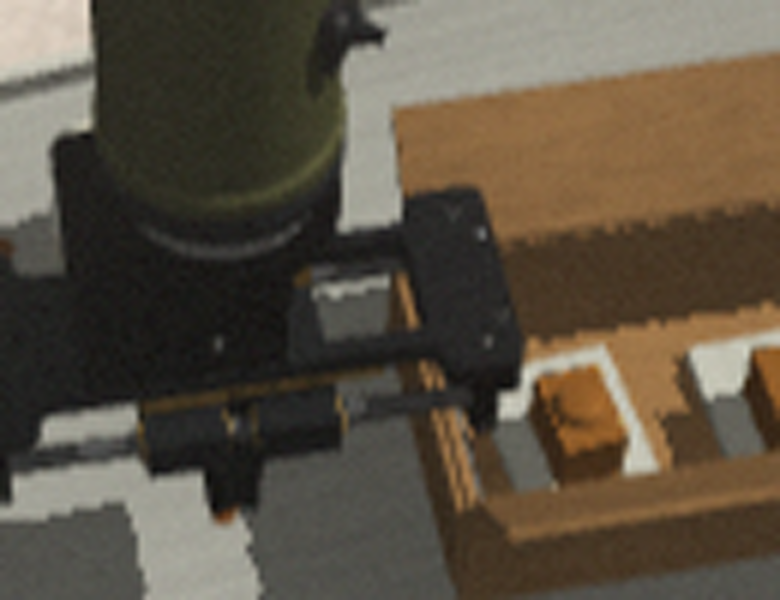

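View pics/top4c.png

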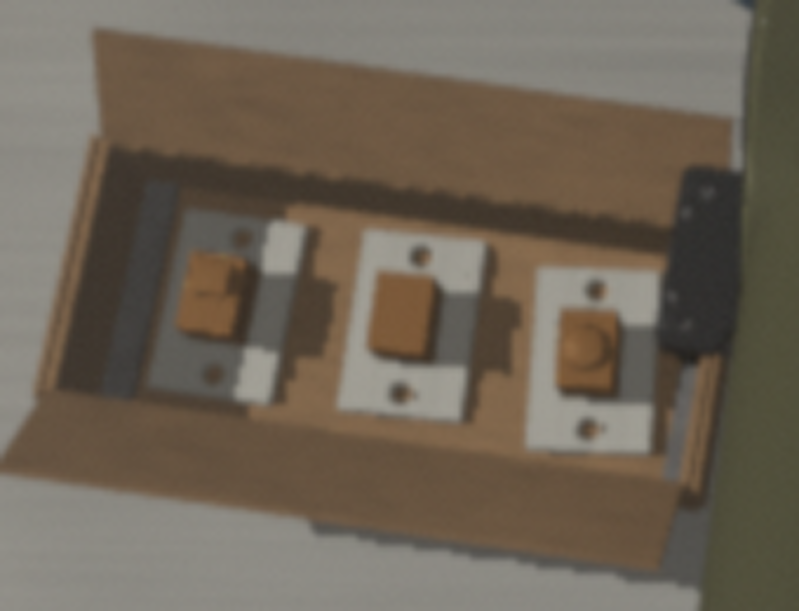

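View pics/scene4c.png

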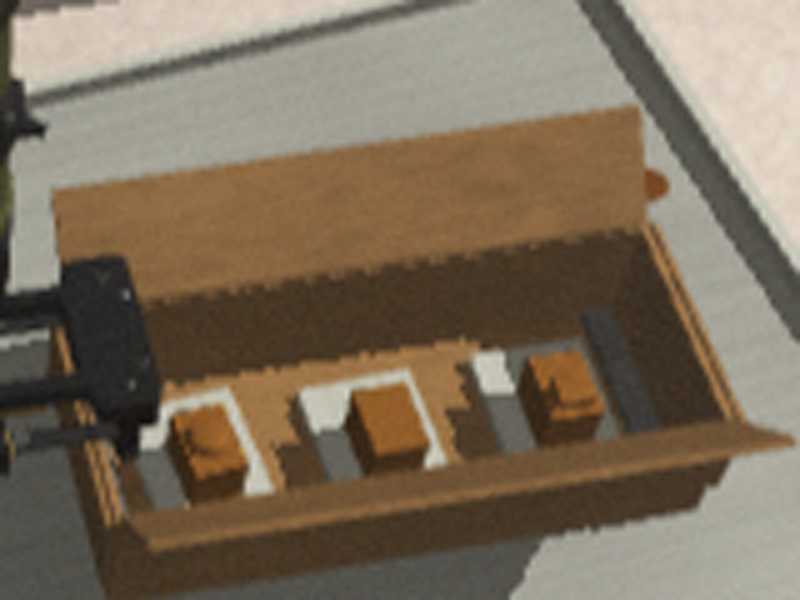

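```bash
python3 -m handwheel '[[0,0,-0.05,0,0],[0,0,-0.05,0,0],[0,0,-0.05,0.006,0],[0,0,-0.05,0.012,0],[0,0,-0.05,0.016,0],[0,0,-0.05,0.02,0],[0,0,-0.05,0.022,0],[0,0,-0.05,0.022,0]]'
```

```text
time_s: 7.0
tool_pos: [0.5435, -0.0521, 0.0057]
tool_rot: [-180.0, -0.0, 172.3]
force: [-0.6, -0.2, -0.2]
grip_width: 0.0005
```

```bash
python3 -m handwheel '[[0,0,0,0.003,0],[0,0,0,0.005,0],[0,0,0,0.007,0],[0,0,0,0.007,0],[0,0,0,0.007,0]]'
python3 - <<'E'
from h import *
for n in("scene","top"):
    i=read_camera(n);cv2.imwrite(f"pics/{n}5.png",i)
    c=i[180:280,250:380] if n=="scene" else i[170:300,260:420]
    c=np.clip((c/255.)**.6*255,0,255).astype(np.uint8);c=cv2.resize(c,None,fx=6 if n=="scene" else 4.6,fy=6 if n=="scene" else 4.6,interpolation=cv2.INTER_CUBIC)
    u=(proj(n,get_obs()['tool_pos'])-([250,180] if n=="scene" else [260,170])+.5)*(6 if n=="scene" else 4.6)
    cv2.circle(c,tuple(int(v) for v in u),3,(0,0,255),-1)
    cv2.imwrite(f"pics/{n}5c.png",c)
E
```

```text
time_s: 7.5
tool_pos: [0.5438, -0.0525, -0.0008]
tool_rot: [180.0, 0.0, 172.3]
force: [-0.1, 0.1, -0.4]
grip_width: 0.0005
```

View pics/scene5c.png

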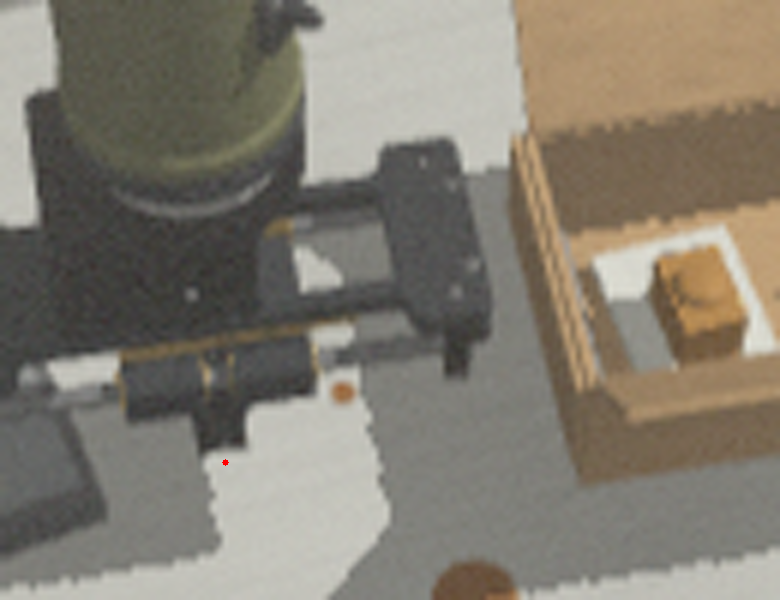

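```bash
python3 -m handwheel '[[0,0,0,0.003,0],[0,0,0,0.006,0],[0,0,0,0.006,0]]'; python3 -m handwheel '[[0,0,0,0.003,0],[0,0,0,0.005,0],[0,0,0,0.005,0]]'
```

```text
time_s: 7.9
tool_pos: [0.5433, -0.0524, -0.0074]
tool_rot: [-180.0, -0.1, 172.3]
force: [-0.9, -0.3, -0.4]
grip_width: 0.0003
time_s: 8.2
tool_pos: [0.5435, -0.0524, -0.0123]
tool_rot: [-180.0, -0.0, 172.3]
force: [0.5, 0.5, -0.3]
grip_width: 0.0007
```

```bash
python3 -m handwheel '[[0,0,0,0.003,0],[0,0,0,0.005,0],[0,0,0,0.005,0]]'; python3 -m handwheel '[[0,0,0,0.002,0],[0,0,0,0.004,0],[0,0,0,0.004,0]]';
```

```text
time_s: 8.5
tool_pos: [0.5435, -0.0525, -0.0172]
tool_rot: [-180.0, -0.0, 172.3]
force: [0.5, 0.5, 0.6]
grip_width: 0.0008
time_s: 8.8
tool_pos: [0.5435, -0.0524, -0.0212]
tool_rot: [-180.0, -0.0, 172.3]
force: [0.2, 0.8, 0.1]
grip_width: 0.0004
```

```bash
python3 -m handwheel '[[0,0,0,0.002,0],[0,0,0,0.003,0],[0,0,0,0.003,0]]'; python3 - <<'E'
from h import *
for n in("scene","top"):
    i=read_camera(n)
    c=i[180:280,250:380] if n=="scene" else i[170:300,260:420]
    c=np.clip((c/255.)**.6*255,0,255).astype(np.uint8);c=cv2.resize(c,None,fx=6 if n=="scene" else 4.6,fy=6 if n=="scene" else 4.6,interpolation=cv2.INTER_CUBIC)
    u=(proj(n,get_obs()['tool_pos'])-([250,180] if n=="scene" else [260,170])+.5)*(6 if n=="scene" else 4.6)
    cv2.circle(c,tuple(int(v) for v in u),3,(0,0,255),-1)
    cv2.imwrite(f"pics/{n}6c.png",c)
E
```

```text
time_s: 9.1
tool_pos: [0.5438, -0.0525, -0.0239]
tool_rot: [180.0, -0.0, 172.3]
force: [0.8, -0.4, 0.3]
grip_width: 0.0006
```

View pics/scene6c.png

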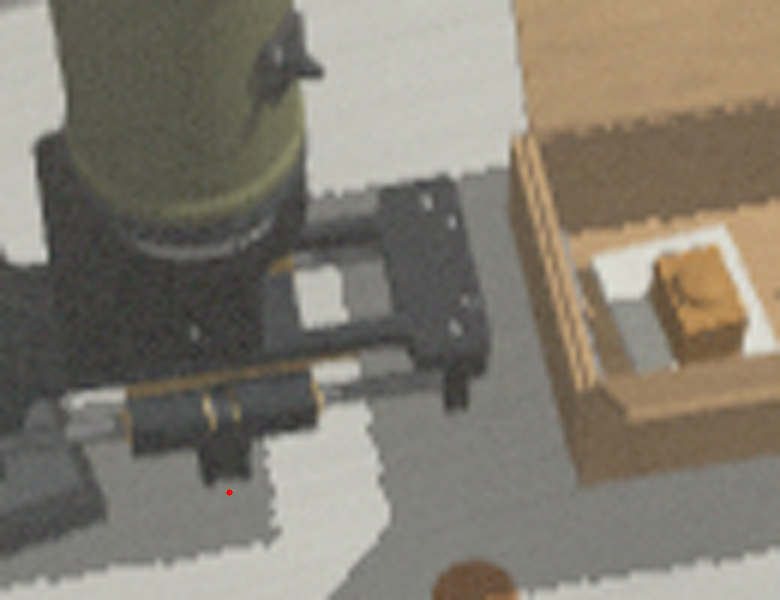

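```bash
python3 -m handwheel '[[0,0,0,0.001,0],[0,0,0,0.002,0],[0,0,0,0.002,0]]'; python3 -m handwheel '[[0,0,0,0.001,0],[0,0,0,0.002,0],[0,0,0,0.002,0]]'
```

```text
time_s: 9.5
tool_pos: [0.5439, -0.0525, -0.024]
tool_rot: [179.9, -0.0, 172.3]
force: [-4.6, 0.6, 14.3]
grip_width: 0.0003
time_s: 9.8
tool_pos: [0.5439, -0.0525, -0.0241]
tool_rot: [179.9, -0.1, 172.3]
force: [-11.8, 1.3, 30.1]
grip_width: 0.0005
```

```bash
python3 -m handwheel '[[0,0,0,-0.01,0],[0,0,0,-0.01,0]]'
```

```text
time_s: 10.0
tool_pos: [0.5451, -0.0526, -0.0165]
tool_rot: [180.0, 0.2, 172.3]
force: [-0.3, -0.3, -1.3]
grip_width: 0.0004
```

View pics/top6c.png

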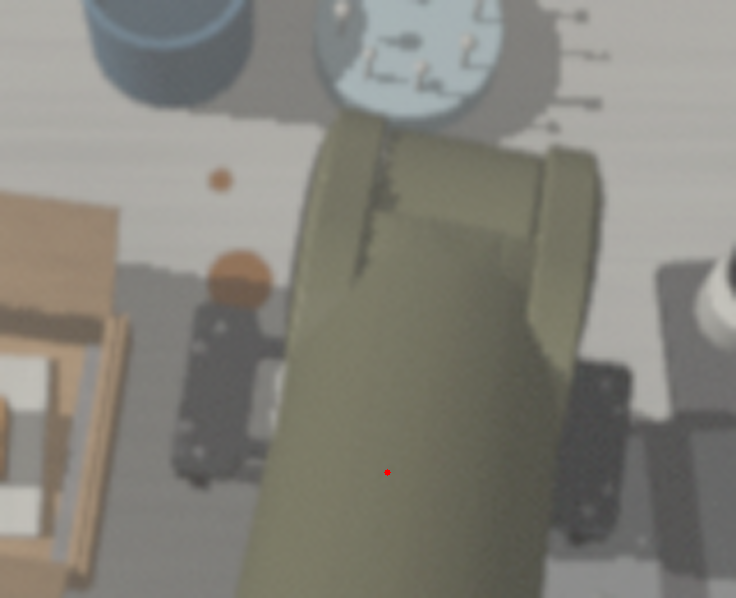

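```bash
python3 - <<'E'
from h import *
o=np.array([.5561,.2212,.222])
for dx in(0,.0095,.0175,.0375):
  for dz in(0,.046,.06,.07): print(dx,dz,np.round((proj("scene",o+[dx,0,dz])-[370,120]+.5)*7),np.round((proj("scene",o+[dx,.095,dz])-[370,120]+.5)*7),np.round((proj("top",o+[dx,-.095,dz])-[120,170]+.5)*4))
E
```

```text
0 0 [334. 338.] [641. 258.] [515. 281.]
0 0.046 [367. 223.] [687. 142.] [501. 255.]
0 0.06 [377. 186.] [702. 105.] [497. 247.]
0 0.07 [385. 159.] [713.  77.] [493. 241.]
0.0095 0 [348. 363.] [657. 282.] [516. 260.]
0.0095 0.046 [382. 249.] [704. 167.] [502. 233.]
0.0095 0.06 [393. 212.] [719. 129.] [498. 225.]
0.0095 0.07 [401. 185.] [730. 102.] [495. 218.]
0.0175 0 [360. 384.] [670. 303.] [517. 242.]
0.0175 0.046 [395. 270.] [718. 187.] [503. 215.]
0.0175 0.06 [406. 234.] [734. 150.] [499. 206.]
0.0175 0.07 [414. 207.] [745. 123.] [496. 199.]
0.0375 0 [392. 438.] [704. 355.] [519. 198.]
0.0375 0.046 [428. 325.] [755. 240.] [506. 169.]
0.0375 0.06 [440. 289.] [771. 203.] [501. 159.]
0.0375 0.07 [448. 262.] [783. 176.] [498. 152.]
```

```bash
python3 -m handwheel '[[0.087,0,0,-0.05,0],[0.087,0,0,-0.1,0],[0.087,0,0.1,-0.15,0],[0.087,0,0.15,-0.2,0],[0.087,0,0.2,-0.22,0],[0.087,0,0.2,-0.22,0],[0.087,0,0.2,-0.22,0],[0.087,0,0.2,-0.22,0],[0.087,0,0.2,-0.22,0]]'
python3 - <<'E'
from h import *
i=read_camera("scene");o=get_obs()
c=i[90:210,350:490];c=np.clip((c/255.)**.5*255,0,255).astype(np.uint8);c=cv2.resize(c,None,fx=5.5,fy=5.5,interpolation=cv2.INTER_CUBIC)
R=Rotation.from_euler('xyz',o['tool_rot'],degrees=True).as_matrix()
for p,col in [((0,0,0),(0,0,255)),((0,0,-.024),(0,255,0)),((-.0095,.0435,-.024),(255,0,0)),((-.0095,-.0435,-.024),(255,0,0)),((-.0095,.0435,-.0),(255,0,255)),((-.0095,-.0435,0),(255,0,255))]:
    u=(proj("scene",o['tool_pos']+R@p)-[350,90]+.5)*5.5
    cv2.circle(c,tuple(int(v) for v in u),3,col,-1)
cv2.imwrite("pics/open7.png",c);print(o['tool_pos'],o['grip_width'])
E
```

```text
time_s: 10.9
tool_pos: [0.5705, 0.1461, 0.2015]
tool_rot: [-180.0, -0.0, 172.4]
force: [0.4, -0.7, -0.3]
grip_width: 0.0648
[0.57031358 0.14457596 0.20098327] 0.06826114004901206
```

View pics/open7.png

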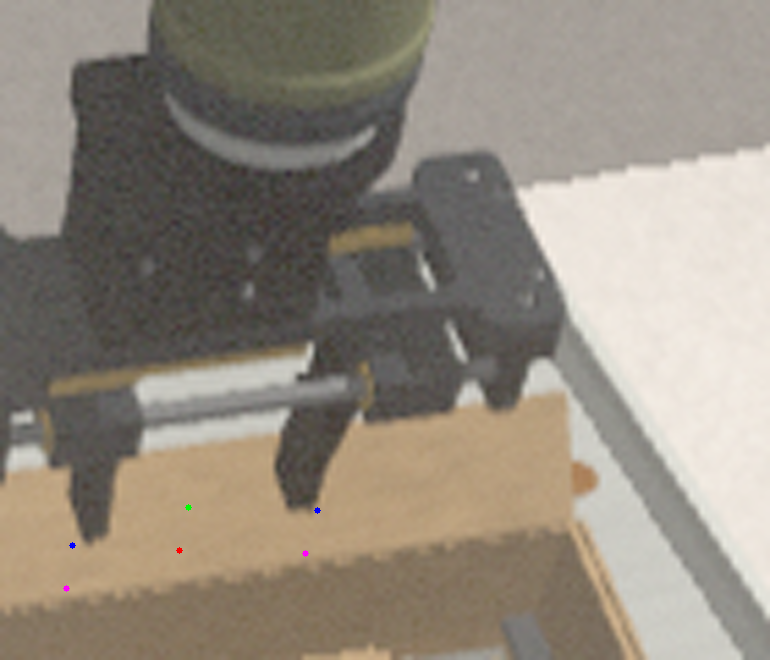

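```bash
python3 - <<'E'
from h import *
T=lambda p:((p[0]+.5)/4.7-.5+130,(p[1]+.5)/4.7-.5+190)
C={'c1':[(241,238),(213,374),(185,207),(308,225),(270,405),(148,388)],'c2':[(420,257),(400,392),(365,232),(488,240),(466,420),(338,408)],'c3':[(597,290),(588,428),(538,267),(660,275),(650,452),(527,447)]}
B={'c1':[(190,254),(250,258),(238,340),(178,332)],'c2':[(378,272),(437,276),(432,358),(370,353)],'c3':[(562,310),(620,314),(616,396),(558,392)]}
for k,v in C.items():
    P=np.array([onz("top",T(q),.010) for q in v])*1000
    h=(P[0]+P[1])/2; d=P[0]-P[1]; pc=P[2:].mean(0)
    a=np.degrees(np.arctan2(d[1],d[0]))
    e=(P[2]-P[5]+P[3]-P[4]);a2=np.degrees(np.arctan2(e[1],e[0]))
    Q=np.array([onz("top",T(q),.038) for q in B[k]])*1000
    print(k,'holes',h[:2].round(1),'len',np.linalg.norm(d).round(1),'ang',a.round(1),'plate',pc[:2].round(1),a2.round(1),'block',Q.mean(0)[:2].round(1),np.linalg.norm(Q[0]-Q[1]).round(),np.linalg.norm(Q[1]-Q[2]).round())
E
```

```text
c1 holes [570.3 305. ] len 64.0 ang -7.2 plate [570.3 304.6] -7.4 block [568.9 303.5] 27.0 37.0
c2 holes [563.  221.1] len 63.0 ang -5.0 plate [562.9 219.1] -4.4 block [561.8 218.4] 26.0 37.0
c3 holes [548.4 137.3] len 63.7 ang -1.3 plate [547.9 136.7] -0.9 block [545.8 135.6] 26.0 37.0
```

```bash
python3 - <<'E'
from h import *
S=lambda q:((q[0]+.5)/5-.5+325,(q[1]+.5)/5-.5+140)
T=lambda p:((p[0]+.5)/4.7-.5+130,(p[1]+.5)/4.7-.5+190)
for a,b in [((348,388),(432,358)),((405,383),(370,353)),((427,440),(378,272)),((372,448),(437,276))]:
    print([np.round(1000*v,1) for v in tri(S(a),T(b))])
go(.5625,.2195,.08,175)
E
```

```text
[array([542.4, 205.9,  40.5]), np.float64(2.9)]
[array([545.1, 234.4,  35.6]), np.float64(2.6)]
[array([580.3, 230.4,  40.6]), np.float64(0.6)]
[array([578.3, 203.6,  43.6]), np.float64(0.4)]
shift [0.0177 0.0734 0.1209] twist -0.0481 rows>= 2.9 0.3 t 10.95 F [-0.1 -0.6 -0.1] grip 0.0683
```

```bash
python3 -m handwheel '[[0.05,0.018,0.073,0,-0.048],[0.05,0.018,0.073,0,-0.048],[0.05,0.018,0.073,0.05,-0.048],[0.05,0.018,0.073,0.1,-0.048],[0.05,0.018,0.073,0.12,-0.048],[0.05,0.018,0.073,0.12,-0.048],[0.05,0.018,0.073,0.12,-0.048]]'
python3 - <<'E'
from h import *
go(.5625,.2195,-.008,175)
i=read_camera("scene");crop(i,325,110,160,130,5,"pics/s8.png")
E
```

```text
time_s: 11.65
tool_pos: [0.563, 0.2188, 0.0822]
tool_rot: [-180.0, -0.0, 174.9]
force: [0.6, -0.1, 0.9]
grip_width: 0.0499
shift [0.0005 0.0007 0.0902] twist -0.0017 rows>= 1.8 0.0 t 11.65 F [ 0.6 -0.1  0.9] grip 0.0499
```

View pics/s8.png

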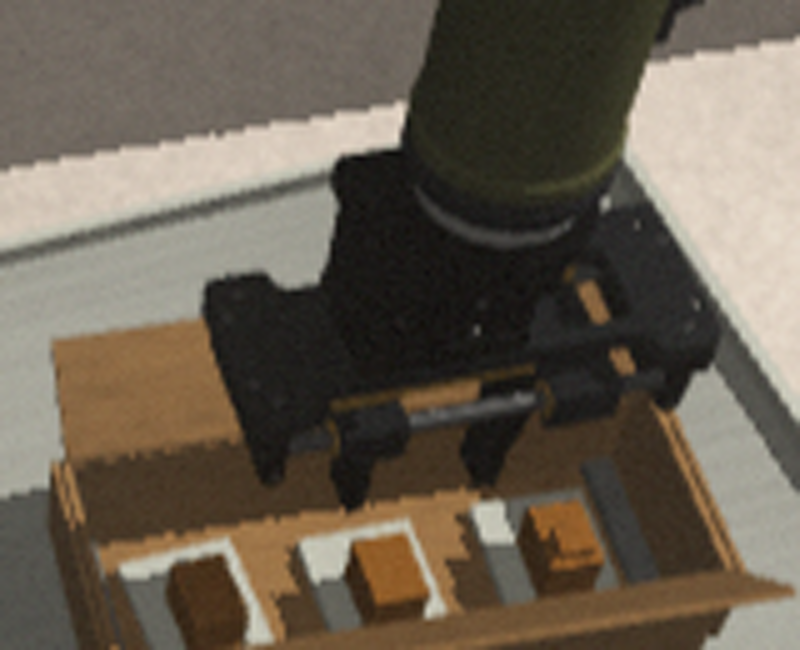

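```bash
python3 -m handwheel '[[0.05,0,0,0.03,0],[0.05,0,0,0.06,0],[0.05,0,0,0.075,0],[0.05,0,0,0.085,0],[0.05,0,0,0.09,0],[0.05,0,0,0.09,0],[0.02,0,0,0.09,0],[0.02,0,0,0.09,0],[0.02,0,0,0.09,0],[0.02,0,0,0.09,0],[0.02,0,0,0.09,0],[0.02,0,0,0.09,0]]' 40
```

```text
time_s: 12.9
tool_pos: [0.563, 0.2208, -0.0073]
tool_rot: [180.0, 0.0, 175.0]
force: [-0.2, 0.6, 3.1]
grip_width: 0.0255
```

```bash
python3 -m handwheel '[[0.02,0,0,-0.02,0],[0.02,0,0,-0.06,0],[0.02,0,0,-0.11,0],[0.02,0,0,-0.16,0],[0.02,0,0,-0.16,0],[0.02,0,0,-0.16,0]]'
python3 - <<'E'
from h import *
go(.5156,-.2244,.1,185.3)
i=read_camera("scene");crop(i,325,80,160,130,5,"pics/s9.png")
E
```

```text
time_s: 13.5
tool_pos: [0.5632, 0.2206, 0.1533]
tool_rot: [179.9, 0.1, 175.0]
force: [-0.5, -0.5, -2.7]
grip_width: 0.0256
shift [ 0.0089 -0.4475  0.0527] twist -0.1795 rows>= 9.0 1.2 t 13.5 F [-0.5 -0.5 -2.7] grip 0.0256
```

View pics/s9.png

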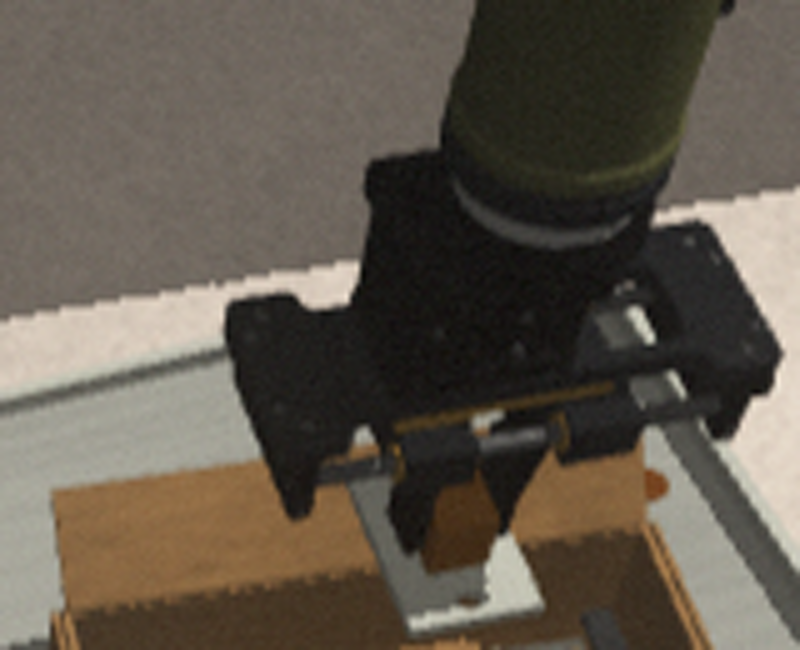

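```bash
python3 -m handwheel '[[0.02,0.009,-0.448,0,-0.18],[0.02,0.009,-0.448,0,-0.18],[0.02,0.009,-0.448,0,-0.18],[0.02,0.009,-0.448,0,-0.18],[0.02,0.009,-0.448,0,-0.18],[0.02,0.009,-0.448,0,-0.18],[0.02,0.009,-0.448,0,-0.18],[0.02,0.009,-0.448,0,-0.18],[0.02,0.009,-0.448,0,-0.18],[0.02,0.009,-0.448,0,-0.18],[0.02,0.009,-0.448,0,-0.18],[0.02,0.009,-0.448,0.04,-0.18],[0.02,0.009,-0.448,0.08,-0.18],[0.02,0.009,-0.448,0.1,-0.18],[0.02,0.009,-0.448,0.1,-0.18],[0.02,0.009,-0.448,0.1,-0.18],[0.02,0.009,-0.448,0.1,-0.18]]'
python3 - <<'E'
from h import *
go(.5156,-.2244,.0087,185.3)
i=read_camera("scene");crop(i,140,160,150,120,5,"pics/s10.png")
i=read_camera("top");crop(i,340,190,160,130,5,"pics/t10.png")
E
```

```text
time_s: 15.25
tool_pos: [0.5161, -0.2247, 0.0535]
tool_rot: [-180.0, 0.1, -174.6]
force: [0.2, 0.0, -0.2]
grip_width: 0.0255
shift [0.0006 0.0004 0.0448] twist 0.0019 rows>= 0.9 0.0 t 15.25 F [ 0.2  0.  -0.2] grip 0.0255
```

View pics/s10.png

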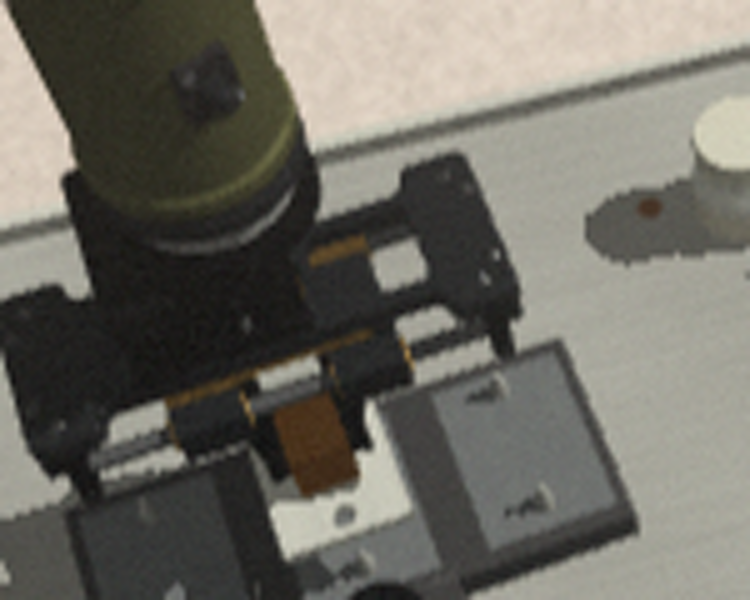

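View pics/t10.png

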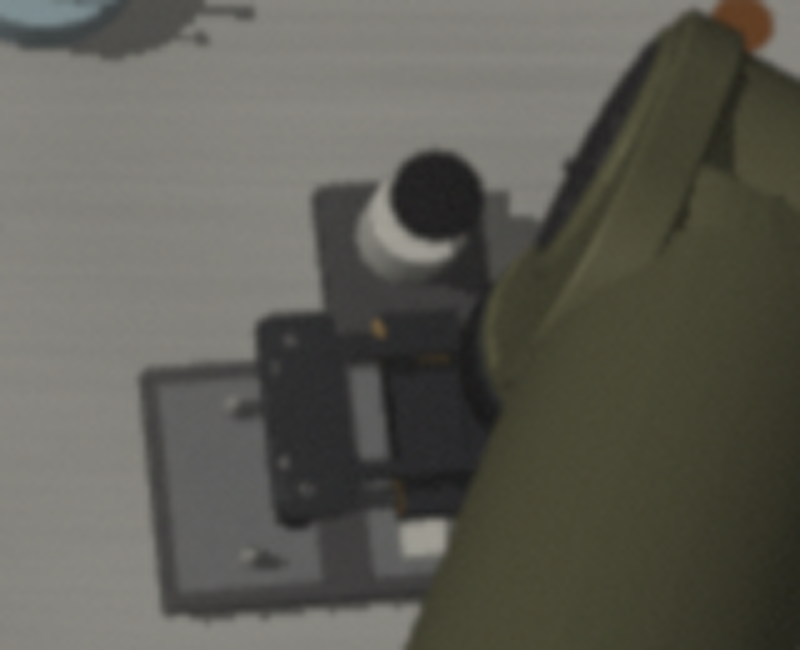

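```bash
python3 - <<'E'
from h import *
print(onz("scene",(208.6,262.2),.069),onz("scene",(208.6,262.2),.072))
# pins scene: +x pin of st2 in crop, tip approx (360,555)
print(onz("scene",((360.5)/5-.5+140,(555.5)/5-.5+160),.033))
E
```

```text
[ 0.54539215 -0.22111971  0.069     ] [ 0.5472302  -0.22084822  0.072     ]
[ 0.54601266 -0.22205401  0.033     ]
```

```bash
python3 -m handwheel '[[0.02,0,0,0.015,0],[0.02,0,0,0.022,0],[0.02,0,0,0.027,0],[0.02,0,0,0.032,0],[0.02,0,0,0.032,0]]'
```

```text
time_s: 15.85
tool_pos: [0.5144, -0.2248, 0.0193]
tool_rot: [180.0, -0.1, -174.7]
force: [0.6, 1.1, -2.1]
grip_width: 0.0256
```

```bash
python3 -m handwheel '[[0.02,0,0,0.003,0],[0.02,0,0,0.006,0],[0.02,0,0,0.008,0],[0.02,0,0,0.01,0],[0.02,0,0,0.012,0],[0.02,0,0,0.012,0]]'
python3 - <<'E'
from h import *
i=read_camera("scene");crop(i,140,160,150,120,5,"pics/s11.png")
E
```

```text
time_s: 16.45
tool_pos: [0.5154, -0.2244, 0.0087]
tool_rot: [180.0, 0.0, -174.6]
force: [-0.6, 3.1, 4.3]
grip_width: 0.0257
```

View pics/s11.png

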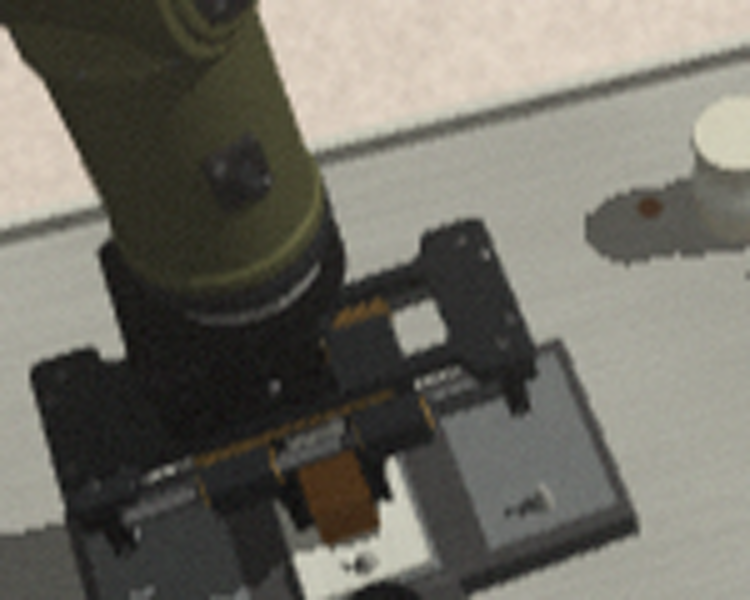

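```bash
python3 -m handwheel '[[0.05,0,0,0,0],[0.05,0,0,0,0],[0.05,0,0,0,0],[0.05,0,0,-0.03,0],[0.05,0,0,-0.08,0],[0.05,0,0,-0.13,0],[0.05,0,0,-0.15,0],[0.05,0,0,-0.15,0]]'
python3 - <<'E'
from h import *
i=read_camera("top");crop(i,130,190,170,130,4.7,"pics/t12.png");cv2.imwrite("pics/t12f.png",i)
i=read_camera("scene");crop(i,140,200,150,120,5,"pics/s12.png")
E
```

```text
time_s: 17.3
tool_pos: [0.517, -0.2268, 0.1621]
tool_rot: [-179.8, 0.4, -174.7]
force: [-0.3, -0.2, -0.1]
grip_width: 0.0499
```

View pics/t12.png

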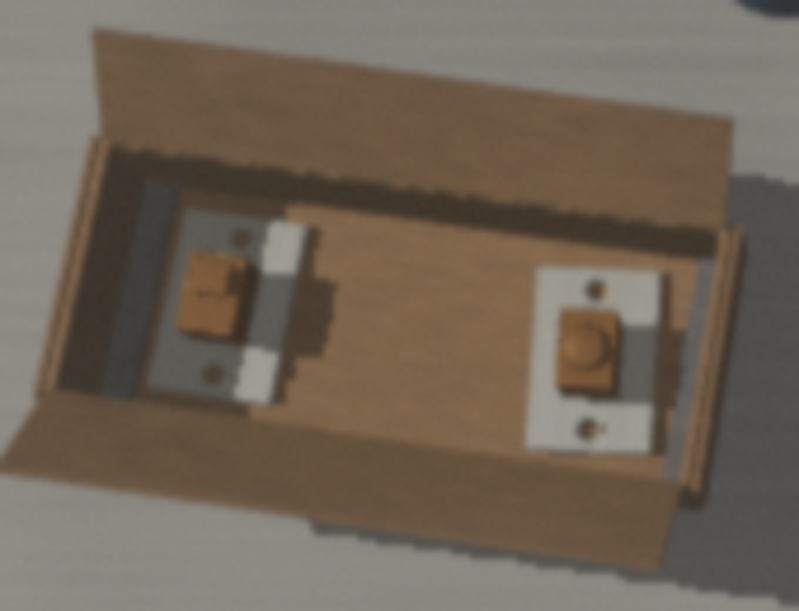

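View pics/s12.png

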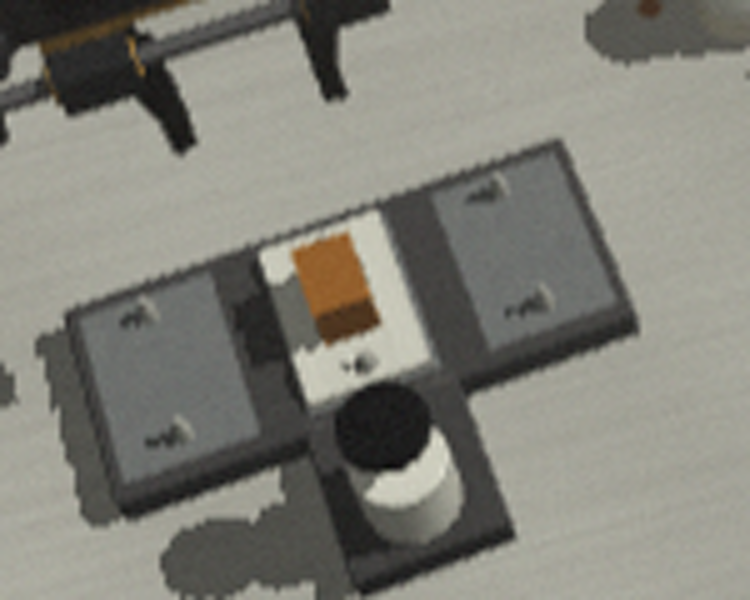

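```bash
python3 - <<'E'
from h import *
go(.5475,.1365,.16,179)
E
```

```text
shift [-0.0664  0.3573 -0.0022] twist 0.1102 rows>= 7.3 0.7 t 17.4 F [-0.4 -0.7 -0.2] grip 0.05
```

```bash
python3 -m handwheel '[[0.05,-0.066,0.357,0,0.11],[0.05,-0.066,0.357,0,0.11],[0.05,-0.066,0.357,0,0.11],[0.05,-0.066,0.357,0,0.11],[0.05,-0.066,0.357,0,0.11],[0.05,-0.066,0.357,0,0.11],[0.05,-0.066,0.357,0,0.11],[0.05,-0.066,0.357,0,0.11],[0.05,-0.066,0.357,0.04,0.11],[0.05,-0.066,0.357,0.08,0.11],[0.05,-0.066,0.357,0.11,0.11],[0.05,-0.066,0.357,0.11,0.11],[0.05,-0.066,0.357,0.11,0.11]]'
python3 - <<'E'
from h import *
go(.5475,.1365,.004,179)
i=read_camera("scene");crop(i,290,130,150,120,5,"pics/s13.png")
E
```

```text
time_s: 18.7
tool_pos: [0.5465, 0.1355, 0.0472]
tool_rot: [-179.9, -0.1, 179.0]
force: [0.1, 0.4, 0.9]
grip_width: 0.05
shift [-0.0011  0.001   0.0432] twist -0.0001 rows>= 0.9 0.0 t 18.7 F [0.1 0.4 0.9] grip 0.05
```

View pics/s13.png

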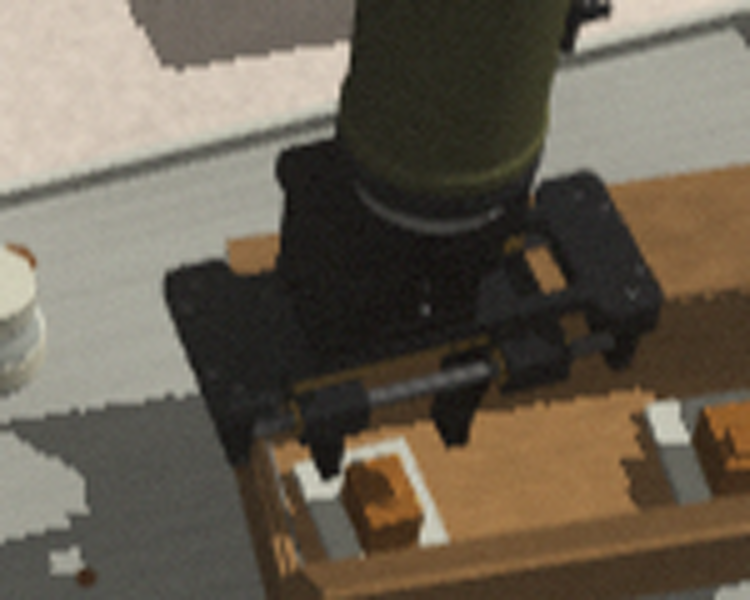

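```bash
python3 -m handwheel '[[0.05,-0.001,0.001,0.02,0],[0.05,-0.001,0.001,0.03,0],[0.05,-0.001,0.001,0.036,0],[0.05,-0.001,0.001,0.039,0],[0.05,-0.001,0.001,0.039,0]]'; python3 -m handwheel '[[0.05,0,0,0.003,0],[0.05,0,0,0.004,0],[0.05,0,0,0.004,0]]'
```

```text
time_s: 19.25
tool_pos: [0.5485, 0.1374, 0.0094]
tool_rot: [180.0, 0.0, 179.0]
force: [-0.1, 0.4, -0.5]
grip_width: 0.0499
time_s: 19.55
tool_pos: [0.5484, 0.1375, 0.0052]
tool_rot: [180.0, 0.0, 179.0]
force: [-0.3, -0.0, 0.1]
grip_width: 0.05
```

```bash
python3 -m handwheel '[[0.05,0,0,0.001,0],[0.05,0,0,0.002,0],[0.02,0,0,0.002,0],[0.02,0,0,0.002,0],[0.02,0,0,0.002,0],[0.02,0,0,0.002,0],[0.02,0,0,0.002,0],[0.02,0,0,0.002,0],[0.02,0,0,0.002,0]]' 45
```

```text
time_s: 20.45
tool_pos: [0.5484, 0.1376, 0.0032]
tool_rot: [180.0, 0.0, 179.0]
force: [-1.1, 0.0, -0.2]
grip_width: 0.0258
```

```bash
python3 -m handwheel '[[0.02,0,0,-0.01,0],[0.02,0,0,-0.04,0],[0.02,0,0,-0.08,0],[0.02,0,0,-0.12,0],[0.02,0,0,-0.15,0],[0.02,0,0,-0.15,0],[0.02,0,0,-0.15,0]]'
python3 - <<'E'
from h import *
go(.5232,-.3060,.06,185.3)
i=read_camera("scene");crop(i,290,90,150,120,5,"pics/s14.png")
E
```

```text
time_s: 21.15
tool_pos: [0.5484, 0.1374, 0.1537]
tool_rot: [180.0, 0.1, 179.0]
force: [0.2, -0.2, -2.3]
grip_width: 0.0253
shift [ 0.0178 -0.4438  0.0935] twist -0.1094 rows>= 9.1 0.7 t 21.15 F [ 0.2 -0.2 -2.3] grip 0.0253
```

View pics/s14.png

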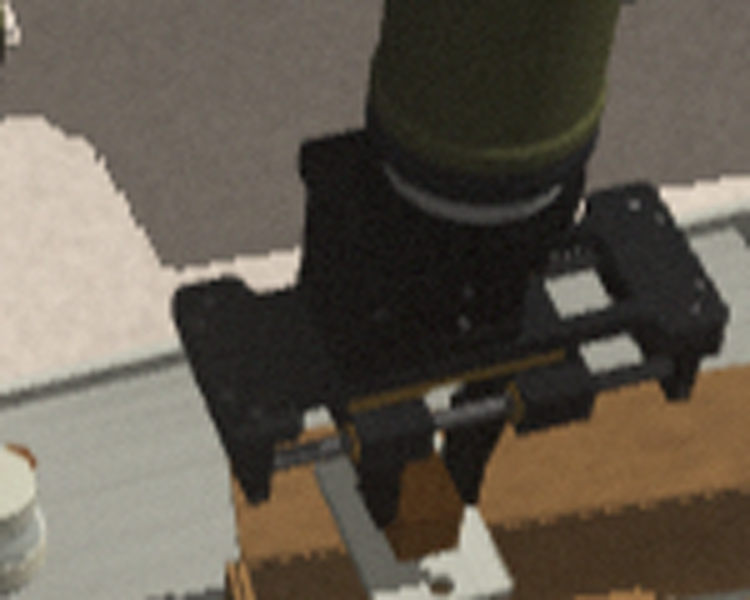

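```bash
python3 -m handwheel '[[0.02,0.018,-0.444,0,-0.11],[0.02,0.018,-0.444,0,-0.11],[0.02,0.018,-0.444,0,-0.11],[0.02,0.018,-0.444,0,-0.11],[0.02,0.018,-0.444,0,-0.11],[0.02,0.018,-0.444,0,-0.11],[0.02,0.018,-0.444,0,-0.11],[0.02,0.018,-0.444,0,-0.11],[0.02,0.018,-0.444,0,-0.11],[0.02,0.018,-0.444,0,-0.11],[0.02,0.018,-0.444,0,-0.11],[0.02,0.018,-0.444,0,-0.11],[0.02,0.018,-0.444,0.04,-0.11],[0.02,0.018,-0.444,0.08,-0.11],[0.02,0.018,-0.444,0.09,-0.11],[0.02,0.018,-0.444,0.09,-0.11],[0.02,0.018,-0.444,0.09,-0.11],[0.02,0.018,-0.444,0.09,-0.11]]'
python3 - <<'E'
from h import *
go(.5232,-.3060,.0192,185.3)
i=read_camera("scene");crop(i,110,170,150,120,5,"pics/s15.png")
E
```

```text
time_s: 23.0
tool_pos: [0.5245, -0.3068, 0.0655]
tool_rot: [-179.9, 0.2, -174.6]
force: [0.4, -0.0, -0.8]
grip_width: 0.0254
shift [0.0014 0.001  0.0463] twist 0.0012 rows>= 0.9 0.0 t 23.0 F [ 0.4 -0.  -0.8] grip 0.0254
```

View pics/s15.png

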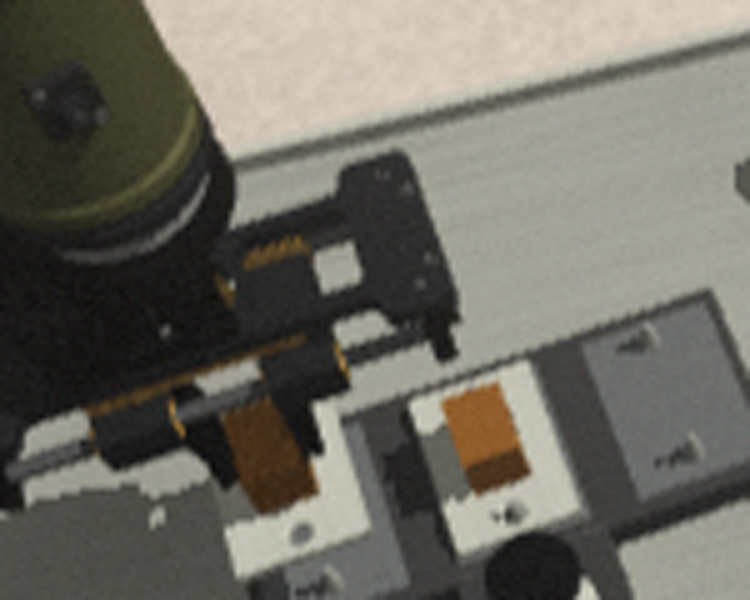

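```bash
python3 - <<'E'
from h import *
print(onz("scene",(170.0,276.2),.0723)); print(onz("scene",(330.5/5-.5+110,577.5/5-.5+170),.033))
print(proj("scene",(.5551,-.3030,.033)))
go(.5232,-.3060,.0192,185.3)
E
```

```text
[ 0.55551567 -0.3029439   0.0723    ]
[ 0.55667501 -0.30202317  0.033     ]
[175.03356167 284.49359709]
shift [0.0013 0.001  0.0462] twist 0.001 rows>= 0.9 0.0 t 23.05 F [ 0.5  0.4 -1.8] grip 0.0259
```

```bash
python3 -m handwheel '[[0.02,0,0.0005,0.015,0],[0.02,0,0.0005,0.024,0],[0.02,0,0.0005,0.029,0],[0.02,0,0.0005,0.033,0],[0.02,0,0.0005,0.033,0]]'; python3 -m handwheel '[[0.02,0,0,0.003,0],[0.02,0,0,0.006,0],[0.02,0,0,0.008,0],[0.02,0,0,0.01,0],[0.02,0,0,0.012,0],[0.02,0,0,0.013,0],[0.02,0,0,0.013,0]]'
```

```text
time_s: 23.55
tool_pos: [0.5223, -0.3054, 0.0292]
tool_rot: [180.0, -0.1, -174.7]
force: [0.5, -0.5, -2.9]
grip_width: 0.0256
time_s: 24.25
tool_pos: [0.5229, -0.3056, 0.0192]
tool_rot: [179.9, 0.0, -174.7]
force: [-4.3, 2.6, 10.8]
grip_width: 0.0255
```

```bash
python3 -m handwheel '[[0.05,0,0,0,0],[0.05,0,0,0,0],[0.05,0,0,0,0],[0.05,0,0,-0.03,0],[0.05,0,0,-0.08,0],[0.05,0,0,-0.13,0],[0.05,0,0,-0.14,0],[0.05,0,0,-0.14,0]]'
python3 - <<'E'
from h import *
i=read_camera("top");crop(i,130,190,170,130,4.7,"pics/t16.png")
i=read_camera("scene");crop(i,130,200,150,120,5,"pics/s16.png")
go(.5695,.3045,.15,172.7)
E
```

```text
time_s: 25.05
tool_pos: [0.5243, -0.3065, 0.1596]
tool_rot: [-179.9, 0.3, -174.7]
force: [0.4, 1.2, -0.5]
grip_width: 0.0499
shift [-0.104   0.6024  0.0063] twist 0.2208 rows>= 12.2 1.5 t 25.15 F [-0.3  0.5 -1.2] grip 0.0503
```

View pics/t16.png

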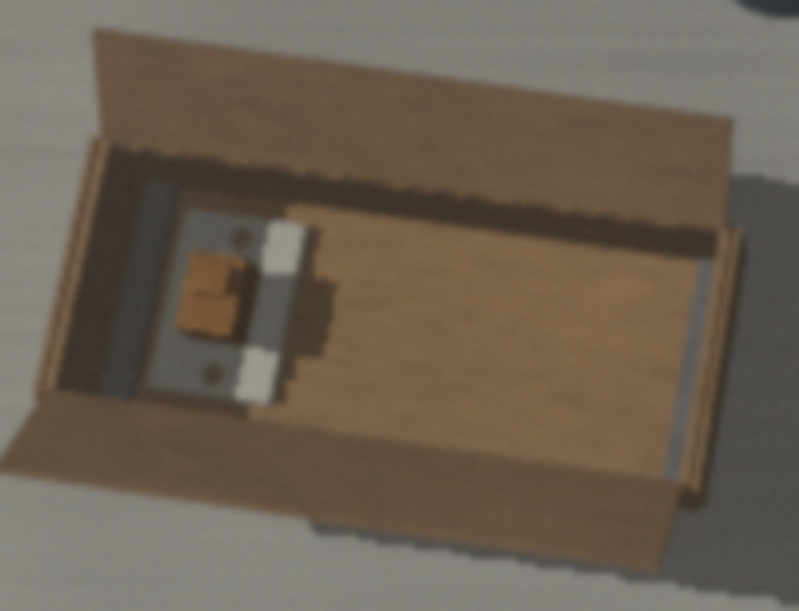

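View pics/s16.png

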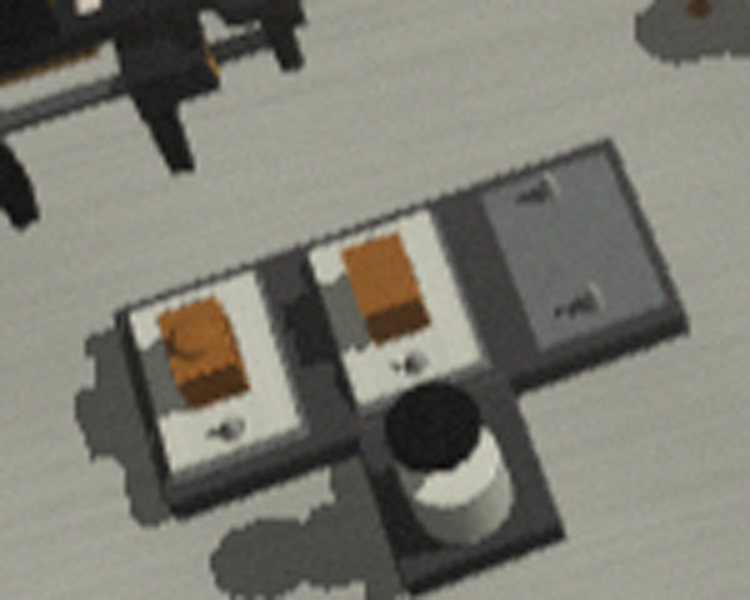

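```bash
python3 -m handwheel '[[0.05,-0.104,0.602,0,0.22],[0.05,-0.104,0.602,0,0.22],[0.05,-0.104,0.602,0,0.22],[0.05,-0.104,0.602,0,0.22],[0.05,-0.104,0.602,0,0.22],[0.05,-0.104,0.602,0,0.22],[0.05,-0.104,0.602,0,0.22],[0.05,-0.104,0.602,0,0.22],[0.05,-0.104,0.602,0,0.22],[0.05,-0.104,0.602,0,0.22],[0.05,-0.104,0.602,0,0.22],[0.05,-0.104,0.602,0,0.22],[0.05,-0.104,0.602,0,0.22],[0.05,-0.104,0.602,0,0.22],[0.05,-0.104,0.602,0.04,0.22],[0.05,-0.104,0.602,0.08,0.22],[0.05,-0.104,0.602,0.1,0.22],[0.05,-0.104,0.602,0.1,0.22],[0.05,-0.104,0.602,0.1,0.22]]'
python3 - <<'E'
from h import *
go(.5697,.3045,.004,172.7)
i=read_camera("scene");crop(i,350,110,150,120,5,"pics/s17.png")
E
```

```text
time_s: 27.05
tool_pos: [0.5705, 0.3013, 0.0568]
tool_rot: [-179.9, -0.0, 172.6]
force: [0.6, -0.5, 0.2]
grip_width: 0.0498
shift [0.0012 0.0031 0.0528] twist -0.0015 rows>= 1.1 0.0 t 27.05 F [ 0.6 -0.5  0.2] grip 0.0498
```

View pics/s17.png

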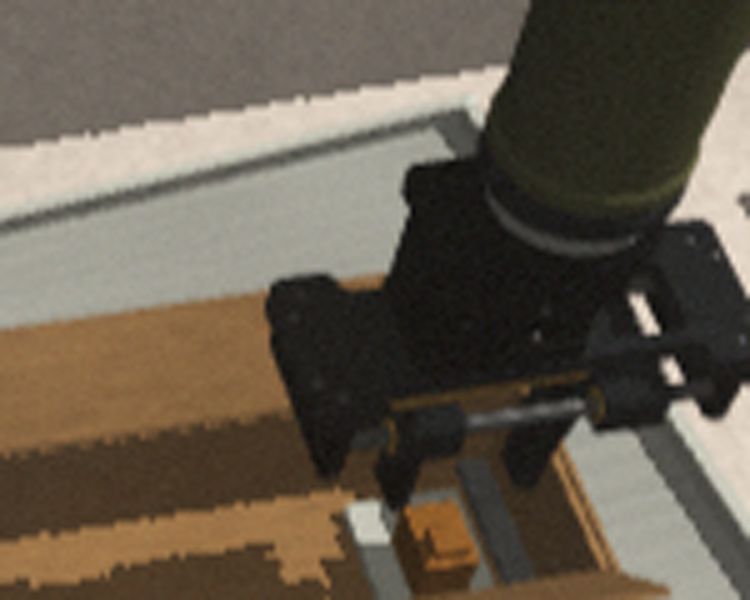

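```bash
python3 -m handwheel '[[0.05,0.001,0.003,0.02,0],[0.05,0.001,0.003,0.035,0],[0.05,0.001,0.003,0.044,0],[0.05,0.001,0.003,0.048,0],[0.05,0.001,0.003,0.048,0]]'; python3 -m handwheel '[[0.05,0,0,0.002,0],[0.05,0,0,0.004,0],[0.05,0,0,0.0055,0],[0.05,0,0,0.0055,0]]'
```

```text
time_s: 27.6
tool_pos: [0.5696, 0.3062, 0.0089]
tool_rot: [-180.0, -0.0, 172.7]
force: [-0.5, 0.2, 0.1]
grip_width: 0.0503
time_s: 28.0
tool_pos: [0.5697, 0.3065, 0.0036]
tool_rot: [180.0, -0.0, 172.7]
force: [0.6, -0.1, -0.4]
grip_width: 0.0501
```

```bash
python3 -m handwheel '[[0.02,0,0,0,0],[0.02,0,0,0,0],[0.02,0,0,0,0],[0.02,0,0,0,0],[0.02,0,0,0,0],[0.02,0,0,0,0],[0.02,0,0,0,0]]' 45
```

```text
time_s: 28.7
tool_pos: [0.5698, 0.3065, 0.0038]
tool_rot: [180.0, 0.0, 172.7]
force: [0.1, -0.6, 0.1]
grip_width: 0.0254
```

```bash
python3 -m handwheel '[[0.02,0,0,-0.01,0],[0.02,0,0,-0.04,0],[0.02,0,0,-0.08,0],[0.02,0,0,-0.12,0],[0.02,0,0,-0.15,0],[0.02,0,0,-0.15,0],[0.02,0,0,-0.15,0]]'
python3 - <<'E'
from h import *
go(.5080,-.1428,.065,185.3)
i=read_camera("scene");crop(i,350,70,150,120,5,"pics/s18.png")
E
```

```text
time_s: 29.4
tool_pos: [0.5699, 0.3066, 0.1546]
tool_rot: [179.9, 0.1, 172.7]
force: [-0.8, -0.6, -1.3]
grip_width: 0.0253
shift [ 0.0047 -0.4538  0.0891] twist -0.2193 rows>= 9.2 1.5 t 29.4 F [-0.8 -0.6 -1.3] grip 0.0253
```

View pics/s18.png

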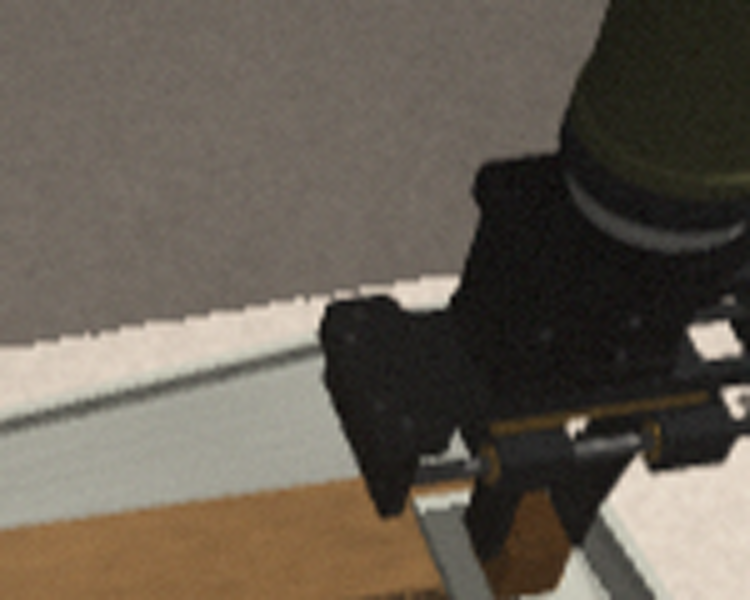

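```bash
python3 -m handwheel '[[0.02,0.005,-0.454,0,-0.22],[0.02,0.005,-0.454,0,-0.22],[0.02,0.005,-0.454,0,-0.22],[0.02,0.005,-0.454,0,-0.22],[0.02,0.005,-0.454,0,-0.22],[0.02,0.005,-0.454,0,-0.22],[0.02,0.005,-0.454,0,-0.22],[0.02,0.005,-0.454,0,-0.22],[0.02,0.005,-0.454,0,-0.22],[0.02,0.005,-0.454,0,-0.22],[0.02,0.005,-0.454,0,-0.22],[0.02,0.005,-0.454,0,-0.22],[0.02,0.005,-0.454,0.04,-0.22],[0.02,0.005,-0.454,0.08,-0.22],[0.02,0.005,-0.454,0.088,-0.22],[0.02,0.005,-0.454,0.088,-0.22],[0.02,0.005,-0.454,0.088,-0.22],[0.02,0.005,-0.454,0.088,-0.22]]'
python3 - <<'E'
from h import *
go(.5080,-.1428,.0198,185.3)
i=read_camera("scene");crop(i,150,160,150,120,5,"pics/s19.png")
E
```

```text
time_s: 31.25
tool_pos: [0.5092, -0.1432, 0.0677]
tool_rot: [-180.0, 0.2, -174.6]
force: [0.6, -0.1, -0.3]
grip_width: 0.0251
shift [0.0013 0.0005 0.0479] twist 0.0014 rows>= 1.0 0.0 t 31.25 F [ 0.6 -0.1 -0.3] grip 0.0251
```

View pics/s19.png

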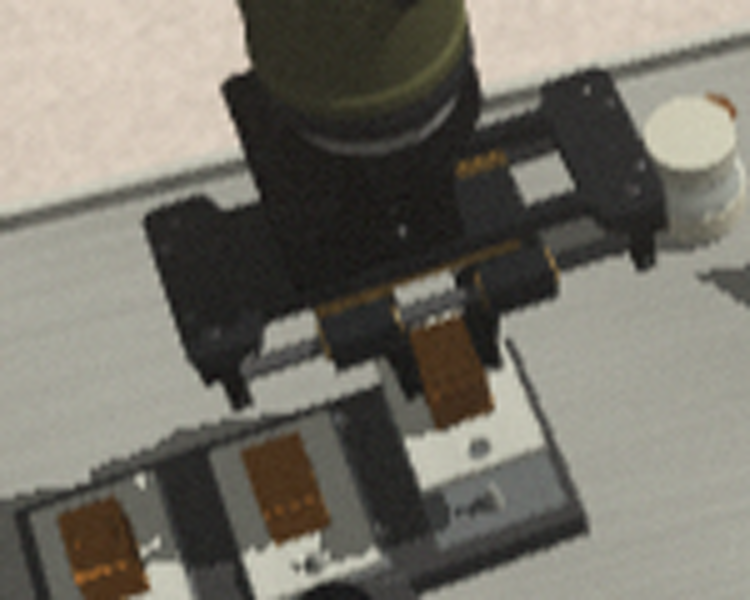

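```bash
python3 - <<'E'
from h import *
print(onz("scene",(245.6,249.0),.0739)); print(onz("scene",(490.5/5-.5+150,496.5/5-.5+160),.033))
E
python3 -m handwheel '[[0.02,0,0.0005,0.015,0],[0.02,0,0.0005,0.024,0],[0.02,0,0.0005,0.029,0],[0.02,0,0.0005,0.034,0],[0.02,0,0.0005,0.034,0]]'
```

```text
[ 0.54089968 -0.13943861  0.0739    ]
[ 0.54140457 -0.14063525  0.033     ]
time_s: 31.8
tool_pos: [0.507, -0.1427, 0.0312]
tool_rot: [180.0, -0.0, -174.7]
force: [-1.0, -0.9, -2.6]
grip_width: 0.0254
```

```bash
python3 -m handwheel '[[0.02,0,0,0.003,0],[0.02,0,0,0.006,0],[0.02,0,0,0.008,0],[0.02,0,0,0.01,0],[0.02,0,0,0.012,0],[0.02,0,0,0.013,0],[0.02,0,0,0.013,0]]'
```

```text
time_s: 32.5
tool_pos: [0.5074, -0.1426, 0.0197]
tool_rot: [180.0, 0.0, -174.7]
force: [-4.0, 1.5, 7.7]
grip_width: 0.0254
```

Seated at the expected height. Release, lift and look.

```bash
python3 -m handwheel '[[0.05,0,0,0,0],[0.05,0,0,0,0],[0.05,0,0,0,0],[0.05,0,0,-0.03,0],[0.05,0,0,-0.08,0],[0.05,0.05,0,-0.13,0],[0.05,0.05,0.05,-0.16,0],[0.05,0.05,0.1,-0.16,0],[0.05,0.05,0.15,-0.16,0],[0.05,0.05,0.15,-0.16,0],[0.05,0.05,0.15,-0.16,0]]'
python3 - <<'E'
from h import *
i=read_camera("top");cv2.imwrite("pics/t20f.png",i);crop(i,360,200,150,120,5,"pics/t20.png")
i=read_camera("scene");cv2.imwrite("pics/s20f.png",i);crop(i,130,200,150,120,5,"pics/s20.png")
go(.6152,-.2148,.15,185.3)
E
```

```text
time_s: 33.6
tool_pos: [0.4434, 0.0048, 0.1789]
tool_rot: [180.0, 0.0, -174.3]
force: [-0.4, -0.4, -0.7]
grip_width: 0.0499
shift [-0.1508 -0.2309  0.0287] twist 0.0005 rows>= 5.5 0.0 t 33.7 F [ 0.3  0.1 -0.3] grip 0.0498
```

View pics/t20.png

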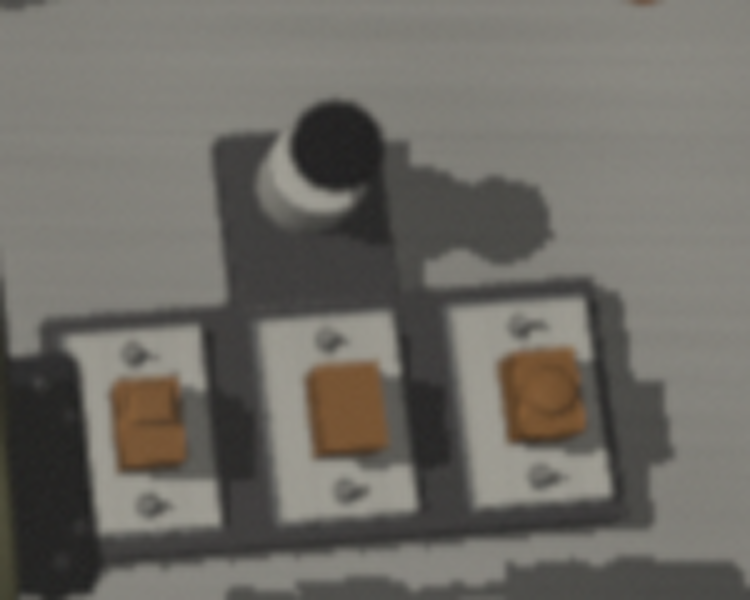

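View pics/s20.png

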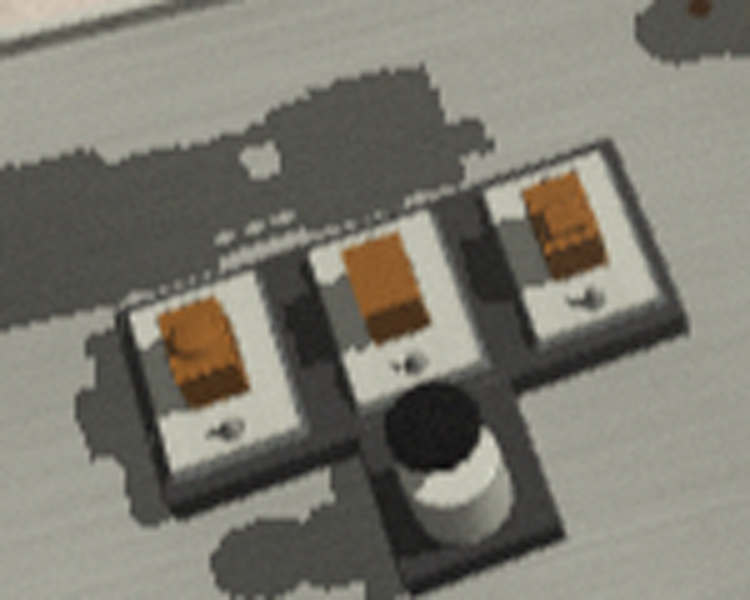

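```bash
python3 -m handwheel '[[0,-0.151,-0.231,0,0],[0,-0.151,-0.231,0,0],[0,-0.151,-0.231,0,0],[0,-0.151,-0.231,0,0],[0,-0.151,-0.231,0,0],[0,-0.151,-0.231,0,0],[0,-0.151,-0.231,0,0],[0,-0.151,-0.231,0.04,0],[0,-0.151,-0.231,0.08,0],[0,-0.151,-0.231,0.09,0],[0,-0.151,-0.231,0.09,0],[0,-0.151,-0.231,0.09,0],[0,-0.151,-0.231,0.09,0]]' 20
python3 - <<'E'
from h import *
go(.6152,-.2148,.071,185.3)
i=read_camera("scene");crop(i,130,170,150,120,5,"pics/s21.png")
E
```

```text
time_s: 35.0
tool_pos: [0.6169, -0.2147, 0.0913]
tool_rot: [-179.9, 0.2, -174.7]
force: [0.6, -0.6, -0.4]
grip_width: 0.0004
shift [0.0018 0.0001 0.0203] twist 0.0006 rows>= 0.4 0.0 t 35.0 F [ 0.6 -0.6 -0.4] grip 0.0004
```

View pics/s21.png

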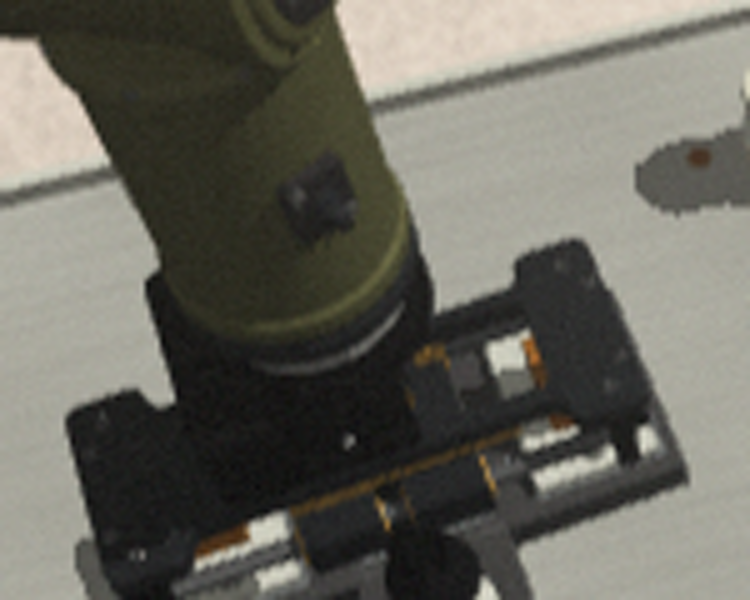

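```bash
python3 - <<'E'
from h import *
f=lambda p:(np.round((proj("scene",p)-[130,170]+.5)*5))
print(f((.6169,-.2147,.115)),f((.6264,-.2147,.115)),f((.6169,-.2147,.095)),f((.6152,-.2148,.095)))
i=read_camera("scene")[255:295,185:245];i=np.clip((i/255.)**.4*255,0,255).astype(np.uint8);cv2.imwrite("pics/s22.png",cv2.resize(i,None,fx=12,fy=12,interpolation=cv2.INTER_CUBIC))
E
```

```text
[422. 555.] [427. 576.] [432. 578.] [431. 574.]
```

View pics/s22.png

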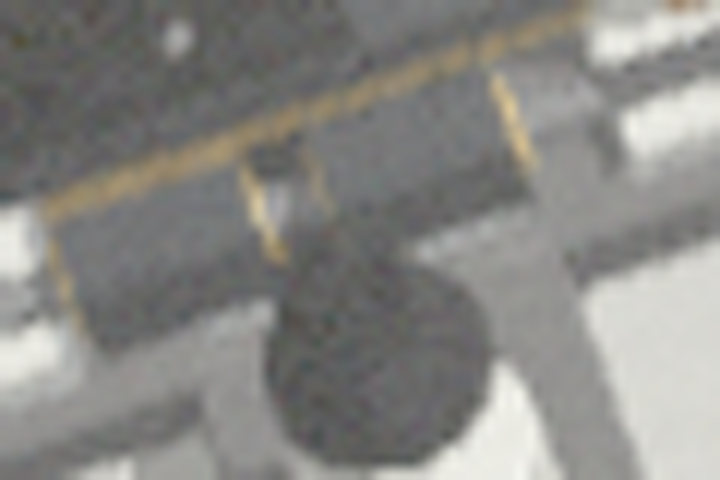

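```bash
python3 -m handwheel '[[0,0.0015,0,0.015,0],[0,0.0015,0,0.022,0],[0,0.0015,0,0.026,0],[0,0.0015,0,0.026,0]]'
```

```text
time_s: 35.5
tool_pos: [0.6142, -0.2142, 0.0627]
tool_rot: [-180.0, 0.0, -174.7]
force: [-0.7, 0.4, 7.0]
grip_width: 0.0003
```

```bash
python3 -m handwheel '[[0,0,0,0.004,0],[0,0,0,0.008,0],[0,0,0,0.0105,0],[0,0,0,0.0105,0],[0,0,0,0.0105,0],[0,0,0,0.0105,0],[0,0,0,0.0105,0]]'
```

```text
time_s: 36.2
tool_pos: [0.6142, -0.2142, 0.0559]
tool_rot: [179.9, 0.1, -174.7]
force: [-7.0, 2.9, 21.5]
grip_width: 0.0006
```

```bash
python3 -m handwheel '[[0,0,0,-0.02,0],[0,0,0,-0.06,0],[0,0,0,-0.1,0],[0,0,0,-0.13,0],[0,0,0,-0.13,0],[0,0,0,-0.13,0]]'
python3 - <<'E'
from h import *
go(.4326,.2374,.18,172.4)
i=read_camera("scene");cv2.imwrite("pics/s23f.png",i)
E
```

```text
time_s: 36.8
tool_pos: [0.6138, -0.214, 0.182]
tool_rot: [180.0, 0.0, -174.7]
force: [-0.1, -0.6, -1.2]
grip_width: 0.0006
shift [0.1384 0.4663 0.0021] twist 0.226 rows>= 9.7 1.5 t 36.8 F [-0.1 -0.6 -1.2] grip 0.0006
```

View pics/s23f.png

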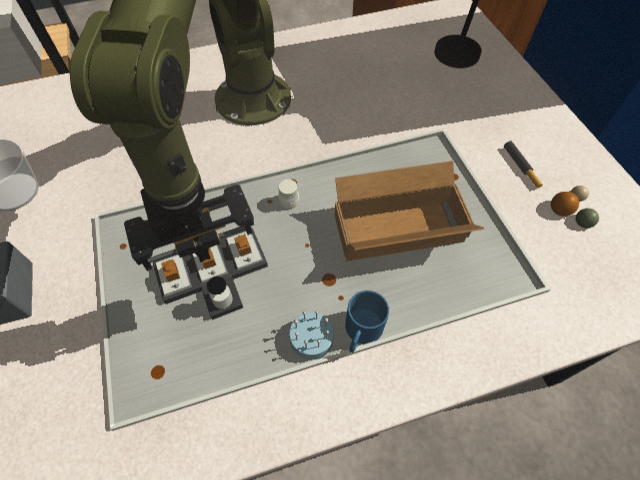

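```bash
python3 -m handwheel '[[0,0.138,0.466,0,0.226],[0,0.138,0.466,0,0.226],[0,0.138,0.466,0,0.226],[0,0.138,0.466,0,0.226],[0,0.138,0.466,0,0.226],[0,0.138,0.466,0,0.226],[0,0.138,0.466,0,0.226],[0,0.138,0.466,0,0.226],[0,0.138,0.466,0,0.226],[0,0.138,0.466,0,0.226],[0,0.138,0.466,0,0.226],[0,0.138,0.466,0,0.226],[0,0.138,0.466,0,0.226],[0,0.138,0.466,0.04,0.226],[0,0.138,0.466,0.08,0.226],[0,0.138,0.466,0.112,0.226],[0,0.138,0.466,0.112,0.226],[0,0.138,0.466,0.112,0.226]]'
python3 - <<'E'
from h import *
go(.4326,.2374,.068,172.4)
i=read_camera("scene");crop(i,300,90,190,150,4,"pics/s24.png")
E
```

```text
time_s: 38.65
tool_pos: [0.4336, 0.2358, 0.0704]
tool_rot: [-180.0, -0.0, 172.3]
force: [0.2, 0.0, -0.1]
grip_width: 0.0003
shift [0.0012 0.0015 0.0024] twist -0.0024 rows>= 0.1 0.0 t 38.65 F [ 0.2  0.  -0.1] grip 0.0003
```

View pics/s24.png

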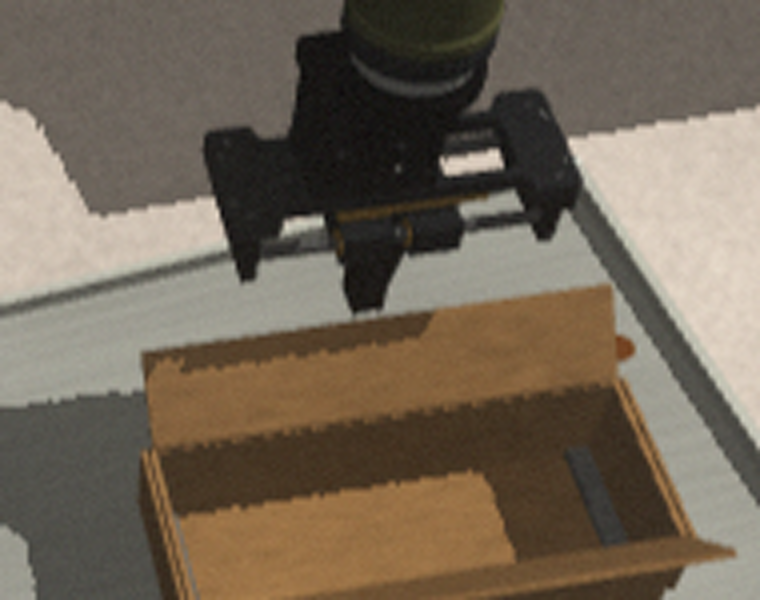

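```bash
python3 -m handwheel '[[0,-0.015,0,0.002,0],[0,-0.025,0,0.002,0],[0,-0.035,0,0.002,0],[0,-0.045,0,0.002,0],[0,-0.055,0,0.002,0],[0,-0.065,0,0.002,0],[0,-0.075,0,0.002,0],[0,-0.085,0,0.002,0],[0,-0.09,0,0.002,0],[0,-0.09,0,0.002,0]]'
python3 - <<'E'
from h import *
go(.4326,.2374,.068,172.4)
i=read_camera("scene");crop(i,300,90,190,150,4,"pics/s25.png")
E
```

```text
time_s: 39.7
tool_pos: [0.5237, 0.2247, 0.0683]
tool_rot: [180.0, 0.1, 172.3]
force: [0.9, 0.1, -0.7]
grip_width: 0.0003
shift [0.092  0.0004 0.0002] twist -0.0011 rows>= 1.8 0.0 t 39.7 F [ 0.9  0.1 -0.7] grip 0.0003
```

View pics/s25.png

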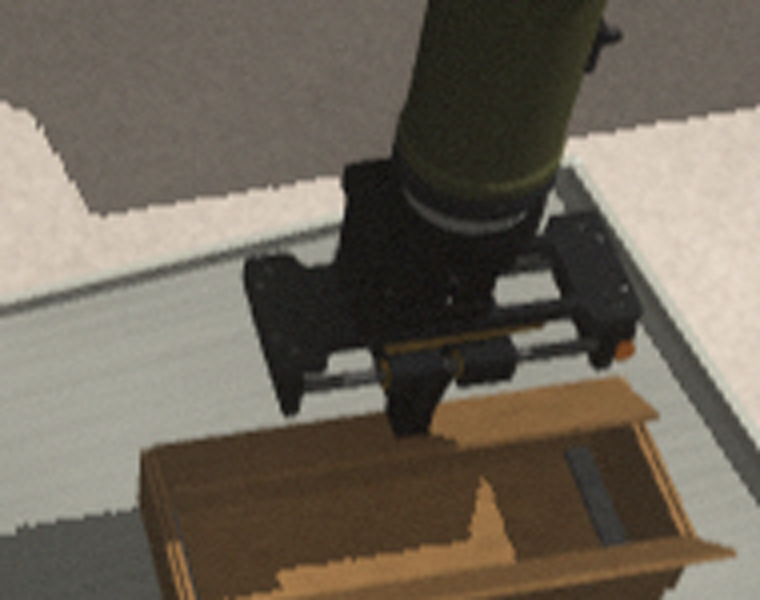

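```bash
python3 -m handwheel '[[0,0,0,-0.03,0],[0,-0.01,0,-0.03,0],[0,-0.018,0,-0.03,0],[0,-0.018,0,-0.03,0],[0,-0.018,0,-0.015,0],[0,-0.018,0,0,0],[0,-0.018,0,0.008,0],[0,-0.018,0,0.014,0],[0,-0.018,0,0.016,0],[0,-0.018,0,0.016,0]]'
```

```text
time_s: 40.75
tool_pos: [0.5398, 0.2227, 0.0517]
tool_rot: [-180.0, -0.0, 172.4]
force: [-0.1, -1.1, 0.4]
grip_width: 0.0006
```

Near flap pressed down. Lift, check, and go around to the far side.

```bash
python3 -m handwheel '[[0,0,0,-0.03,0],[0,0,0,-0.08,0],[0,0,0,-0.12,0],[0,0,0,-0.12,0],[0,0,0,-0.12,0]]'
python3 - <<'E'
from h import *
P=CC+CX*.126;print(P)
go(P[0],P[1],.17,172.4)
i=read_camera("scene");crop(i,300,90,190,150,4,"pics/s26.png")
E
```

```text
time_s: 41.25
tool_pos: [0.541, 0.2232, 0.1739]
tool_rot: [179.9, 0.2, 172.4]
force: [-0.4, 0.1, -0.1]
grip_width: 0.0005
[0.6803912 0.204368  0.       ]
shift [-0.1406 -0.0002  0.0042] twist -0.0001 rows>= 2.8 0.0 t 41.25 F [-0.4  0.1 -0.1] grip 0.0005
```

View pics/s26.png

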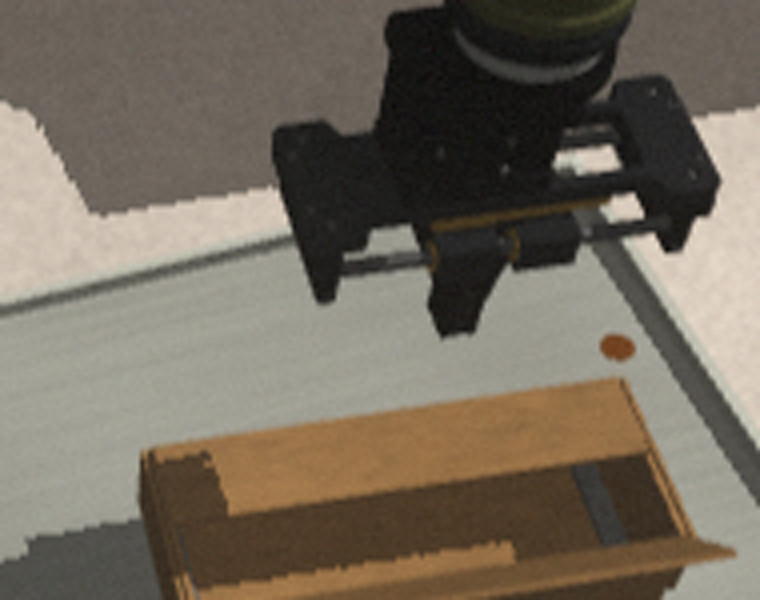

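```bash
python3 -m handwheel '[[0,-0.05,0,0,0],[0,-0.1,0,0,0],[0,-0.143,0,0,0],[0,-0.143,0,0,0],[0,-0.143,0,0,0],[0,-0.143,0,0,0],[0,-0.143,0,0.04,0],[0,-0.143,0,0.08,0],[0,-0.143,0,0.106,0],[0,-0.143,0,0.106,0],[0,-0.143,0,0.106,0]]'
python3 - <<'E'
from h import *
P=CC+CX*.126;go(P[0],P[1],.068,172.4)
i=read_camera("scene");crop(i,300,110,190,150,4,"pics/s27.png")
E
```

```text
time_s: 42.4
tool_pos: [0.6813, 0.2048, 0.0674]
tool_rot: [179.9, 0.0, 172.5]
force: [-0.0, 0.4, 1.2]
grip_width: 0.0005
shift [ 0.0008 -0.0005 -0.0006] twist 0.0011 rows>= 0.0 0.0 t 42.4 F [-0.   0.4  1.2] grip 0.0005
```

View pics/s27.png

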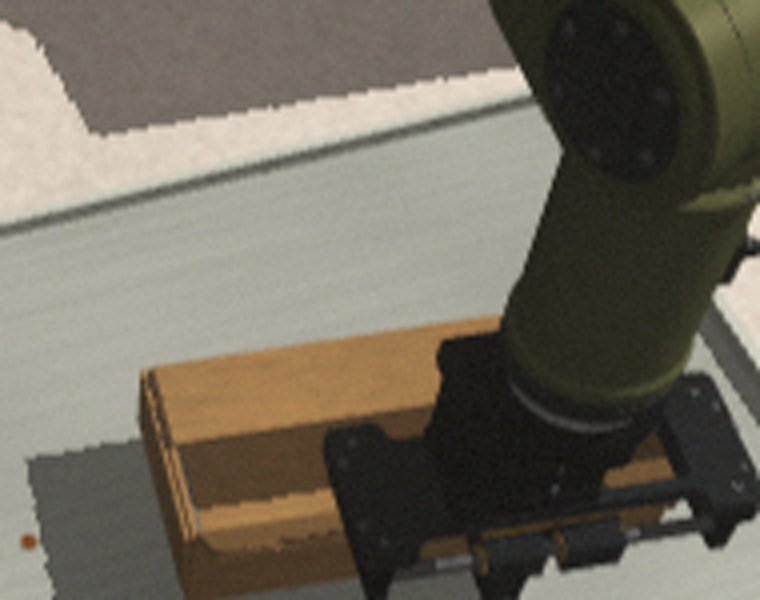

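Push the far flap inwards (tool +x).

```bash
python3 -m handwheel '[[0,0.015,0,0,0],[0,0.025,0,0,0],[0,0.035,0,0,0],[0,0.045,0,0,0],[0,0.055,0,0,0],[0,0.065,0,0,0],[0,0.075,0,0,0],[0,0.085,0,0,0],[0,0.092,0,0,0],[0,0.092,0,0,0]]'
python3 - <<'E'
from h import *
P=CC+CX*.126;go(P[0],P[1],.068,172.4)
i=read_camera("scene");crop(i,300,110,190,150,4,"pics/s28.png")
E
```

```text
time_s: 43.45
tool_pos: [0.5889, 0.2166, 0.0658]
tool_rot: [-180.0, -0.1, 172.5]
force: [-0.4, -0.5, 0.4]
grip_width: 0.0004
shift [-0.0923 -0.0001 -0.0023] twist 0.0011 rows>= 1.8 0.0 t 43.45 F [-0.4 -0.5  0.4] grip 0.0004
```

View pics/s28.png

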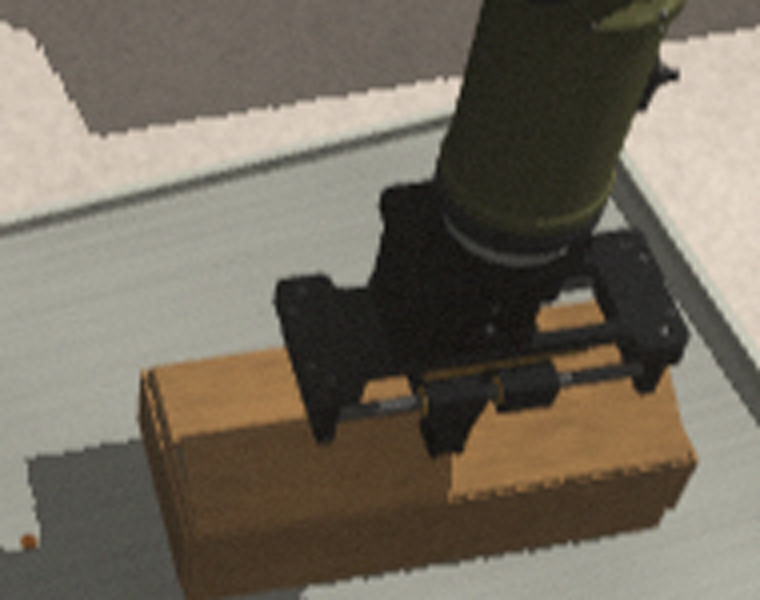

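```bash
python3 -m handwheel '[[0,0,0,-0.03,0],[0,0.008,0,-0.03,0],[0,0.015,0,-0.03,0],[0,0.015,0,-0.03,0],[0,0.015,0,-0.015,0],[0,0.015,0,0,0],[0,0.015,0,0.007,0],[0,0.015,0,0.012,0],[0,0.015,0,0.014,0],[0,0.015,0,0.014,0]]'; python3 -m handwheel '[[0,0,0,-0.03,0],[0,0,0,-0.08,0],[0,0,0,-0.13,0],[0,0.05,-0.05,-0.16,0],[0,0.1,-0.1,-0.16,0],[0,0.1,-0.15,-0.16,0],[0,0.1,-0.2,-0.16,0],[0,0.1,-0.25,-0.16,0],[0,0.1,-0.25,-0.16,0],[0,0.1,-0.25,-0.16,0],[0,0.1,-0.25,-0.16,0]]'
python3 - <<'E'
from h import *
i=read_camera("scene");cv2.imwrite("pics/s29f.png",i);crop(i,320,130,170,130,4.7,"pics/s29.png")
i=read_camera("top");cv2.imwrite("pics/t29f.png",i);crop(i,130,190,170,130,4.7,"pics/t29.png")
E
```

```text
time_s: 44.5
tool_pos: [0.5759, 0.2178, 0.0518]
tool_rot: [-180.0, -0.0, 172.4]
force: [-0.0, 1.2, 0.8]
grip_width: 0.0001
time_s: 45.6
tool_pos: [0.444, -0.0169, 0.213]
tool_rot: [179.9, 0.1, 172.3]
force: [-0.3, 1.0, -0.2]
grip_width: 0.0003
```

View pics/s29.png

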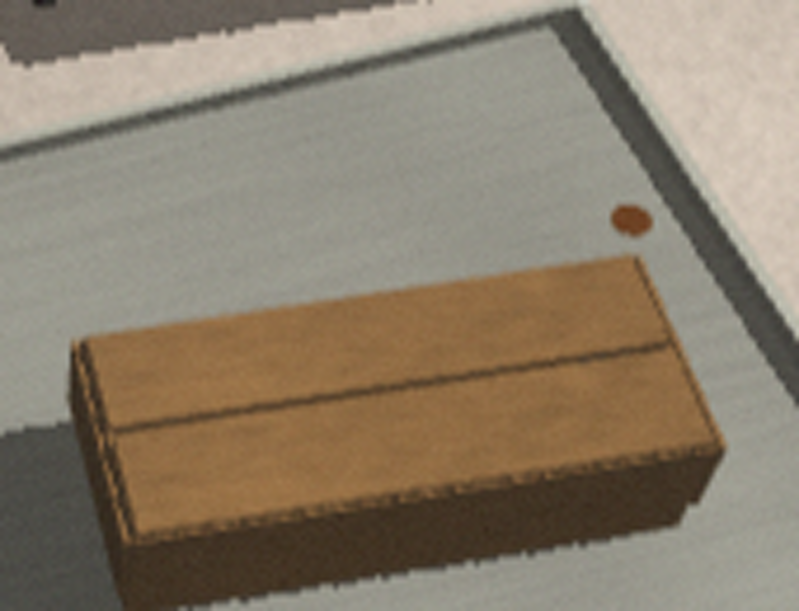

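View pics/t29f.png

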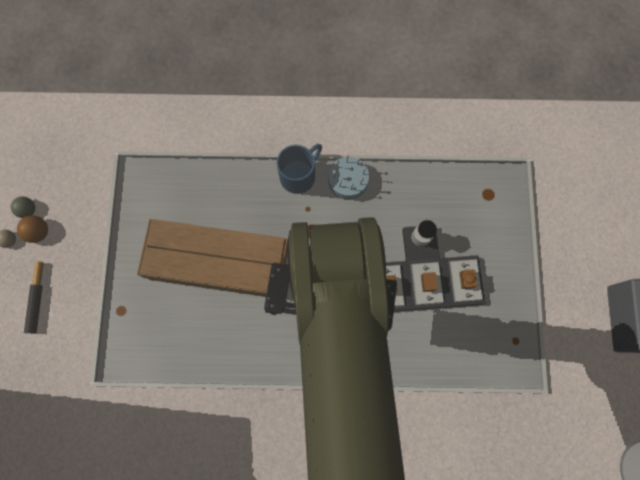

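View pics/s29f.png

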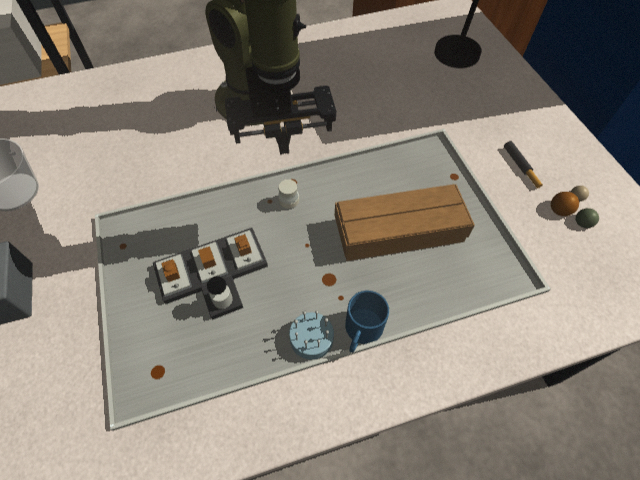

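```bash
python3 - <<'E'
from h import *
s=cv2.imread("pics/s29f.png");crop(s,140,215,140,110,5,"pics/s30.png")
t=cv2.imread("pics/t29f.png");crop(t,130,190,170,130,4.7,"pics/t30.png")
# plunger head centre: black blob in both views
def blob(im,x,y,w,h):
    m=(im[y:y+h,x:x+w].max(2)<32).astype(np.uint8);n,l,st,c=cv2.connectedComponentsWithStats(m)
    k=1+st[1:,4].argmax();return c[k]+[x,y],st[k,4]
a=blob(s,195,272,40,35);b=blob(t,410,215,35,30);print(a,b,tri(a[0],b[0]))
s0=cv2.imread("pics/scene0.png");t0=cv2.imread("pics/top0.png");a=blob(s0,195,272,40,35);b=blob(t0,410,215,35,30);print(a,b,tri(a[0],b[0]))
E
```

```text
(array([215.84453782, 285.1512605 ]), np.int32(238)) (array([427., 236.]), np.int32(1)) (array([ 0.60473792, -0.21724491,  0.07239309]), np.float64(0.0010601391244640446))
(array([215.88655462, 285.1512605 ]), np.int32(238)) (array([431.52173913, 231.91304348]), np.int32(23)) (array([ 0.61070627, -0.22001542,  0.08515885]), np.float64(0.009043251631501973))
```

View pics/s30.png

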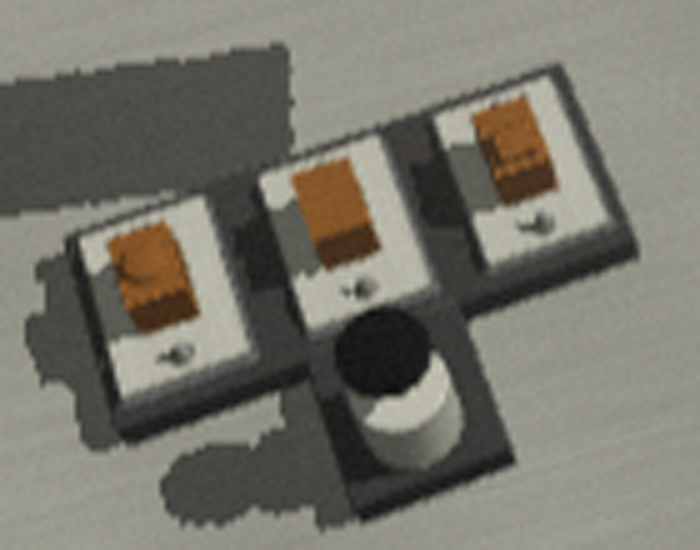

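View pics/t30.png

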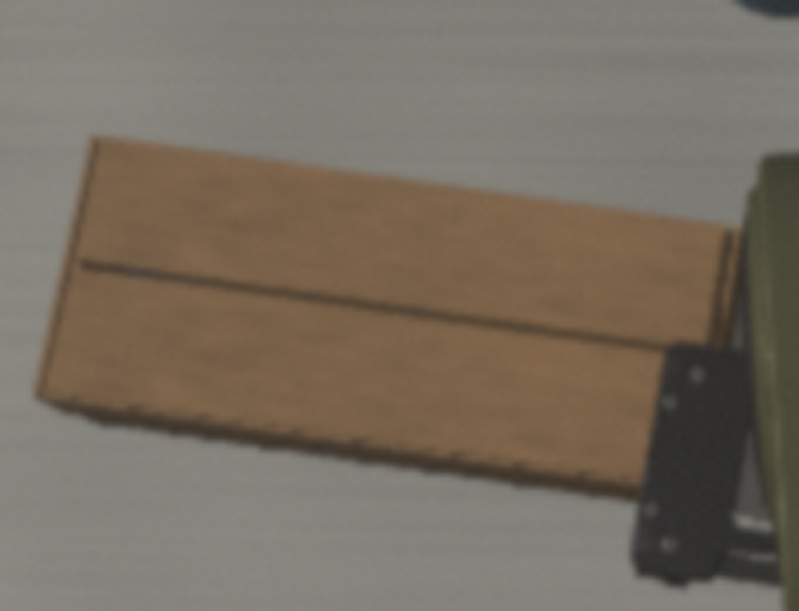

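```bash
python3 -c "
from cell import *
o=get_obs();print(o['time_s'],o['force'],o['joint_velocities']);print(sign_off())"
```

```text
45.7 [ 0.07610889 -0.05303425 -0.03545699] [-0.37908536  0.57912345 -0.47693556  0.01445134  0.21549264  0.16769266
  0.1023013 ]
the job is handed in; nothing more can be done
None
```

The job is done and handed in at 45.7 s. Both flaps were folded back, and all three carriers went onto the fixture: flat top at station 2, dome at station 1, step at station 3. I then pressed the pump to its stop, let it come back up, and closed both flaps.

**Last checks:**
- **Carriers:** each came down to its expected flush height with light contact (4–11 N). In the last pictures all three lie flat with a pin showing in each visible hole.
- **Pump:** it reached full depth at 21 N. In the last scene view the head sits exactly where it did at the start. My top-view check of its height failed because the colour mask found almost nothing, so "back up" rests on the scene view alone.
- **Flaps:** opened, the near one measured 1.95 rad by ray casting before I pushed it further; the far one I judged by picture only. At the end both look level with just the centre gap showing, but I did not measure the closed angle.
- **Mug, burr stand and oil jar:** they look unmoved in the pictures, by eye only. The robot was clear of everything, with about zero force on it.

**Disagreement found:** the real fingertips end about 24 mm above the reported TCP. I saw this in the pictures and confirmed it by touching the bench, where the reading was -0.024 m. I corrected every height for it, and gripped the two end carriers only by the top of the block so the gripper body cleared the carton's end walls.

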